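# Take the end roller out of the jar roller table for washing

### The arm

A 6-joint arm with a two-finger parallel gripper is mounted at the origin on the work surface. World frame = base frame: x ahead of the robot, y to its left, z up, the work surface at z = 0. Lengths are in m, angles in rad, forces in N, time in s.
With the tool pointing down it reaches from about 0.425 to 0.95 m from the base axis. Payload 3.5 kg.
Tool frame: the origin (TCP) lies midway between the tips of the shut fingers; the grasp point (between the pads) lies 19 mm behind it (ctrl.tcp_to_grasp is the distance from the TCP to the grasp point, in m); z points along the fingers, x is the direction in which the jaws open and shut, and the axes are right-handed (so a half turn about z gives the same grasp; the last joint's range is limited). The gripper opens to 85 mm and grips with 20 to 120 N. Pads are 22 mm wide; open, the fingers measure 114 mm over their backs; the gripper's body (76 mm by 85 mm) begins 54 mm behind the grasp point. The pads swing forward as they close: fully open they stand 13 mm farther back than shut.
Start: joints at [-1.257, 0.286, 1.577, -0, 1.279, -0.15], TCP at [0.302, -0.604, 0.231] pointing down, gripper open.
Joint ranges: [-2.77, 2.77], [-0.9, 2.22], [0.21, 2.48], [-1.53, 4.67], [0.24, 2.81], [-2.84, 2.84]. Speed limits (rad/s): [2.79, 2.79, 3.14, 3.14, 3.14, 3.14].

### API

Orientations are given as a unit quaternion [x, y, z, w].
In Python, from plant import ctrl, cams, workorder, spotter gives the robot as it stands. The module is installed in compiled form; this text tells all that it offers.
- The arm moves only by the tool send_rows, never from a script. Its argument "motion" is one flat list of numbers, 5 for each row, row after row: the shift along the tool's x, y, z in cm, then the turn about the tool's z in rad, then the finger opening in cm, from 0 to 8.54. In form: [tx, ty, tz, spin, gripper, tx, ty, tz, spin, gripper, ...]. A call has 1 to 12 rows; each row shifts and turns the pose as measured when the row begins, along the tool's axes as they then stand; what a row does not reach is not made up. A row lasts 1/10 s, in which the tool goes at most 50 mm and 8.59 degrees, less where a joint would pass 70% of its speed; a pose out of reach is approached as far as the arm can. A call is refused whole if a number of a shift passes 5 or a number of a turn 0.15, either way. A call with a gripper value outside its range is refused whole. The fingers move at their own pace and stop on an object; "grip_force" is the grip in N (left out, the last holds). Time passes only in rows, so rows that do not move let the fingers close. It gives the time, the measured TCP pose, the force and the opening at its end, in the units of the state.
- ctrl.get_state(): the state, without advancing time (a new reading comes with each control period).
- cams.read_camera(name): name is "side" or "top"; returns (picture, depth): 480x640x3 uint8, red, green, blue; 480x640 float32, m along the optical axis (not along the pixel's ray), 0 where there is no reading.
- cams.camera_params(name): a dict with "fx", "fy", "cx", "cy" (pixels), "xyz" and "attitude" of the camera in the world. Camera axes: x right, y down, z forward; pixel columns grow to the right and rows downward; lengths in m; the calibration is good to about 2 mm. A picture is of the moment at which its call begins. camera_params takes no time and is no camera call.
- workorder.sign_off(): hands the job in, once; it reports no verdict.
Trained networks look in the newest picture that a camera, given by its name, has taken for a name from the list of things; names that differ only in an ending like _2 or _b are one class to them, and where a whole thing is asked for, a point or a joint stands for the part that bears it (a point fixed in the world has none). Each returns a list of dicts, best first, with "conf" (0 to 1); they miss things now and then, are a little off and sometimes report something else, mostly with a low value. They report only what shows in the picture. A call takes as long as a camera call. They do not tell look-alikes from the thing itself.
- spotter.trace(target, camera): "mask" (480x640 bool, what is visible of it) and "bbox" ([left, top, width, height] in pixels, round what is visible of it).
The state is a dict: "time": time; "qpos": joint angles; "dq": joint speeds; "joint_efforts": joint torques, N m; "eef_pos": TCP position; "tcp_rot": TCP orientation; "contact_force": force on the tool from outside, world axes, zero at the start; "wrist_torque": the same for the moment, N m; "opening": opening from 0.0 (shut) to 1.0 (fully open).
Only numpy, scipy, OpenCV 4.12 (cv2) and the standard library are available. Lean on these libraries where they do the work, as an engineer would, in place of code of your own. Each camera call takes 0.05 s, during which the arm holds its last target.

### The job

The end roller of the jar roller table, the one nearest you, is sticky and has to come out for washing. Take the forked tool from its rest, use it to press the roller's sprung axle in at the brass collar until it is felt to bottom, without forcing it, and lift that end on the fork so that the axle rests on top of the rail, keeping your fingers off the roller until then. Put the fork down on the counter or on its rest, draw the roller out and lay it gently along the two bars in the middle of the white tray, leaving the jars and other kitchen things where they stand.

Things in the scene. Friction and masses are not known exactly. Their poses are not given: they have to be found in the camera images.
- bed: fixed roller table: two steel rails 240 mm long. Origin on the counter midway between the rails, under the end roller's axle; x along the rails towards the other two rollers (90, 180 mm on), y to the left rail, z up. Rails begin at x = -28 mm; inner faces y = -110, +110 mm; webs 5 mm thick; flat flange 22 mm wide outward at the top, 99 mm up. Holes 13 mm square, centres 85 mm up
- hole (a point): centre of the end roller's hole in the inner face of the left (+y) rail
- roller: loose end roller, 0.36 to 0.56 kg: grey tube, 44 mm diameter, from y = -100 to +70 mm on its y axis, free to slide about 2 mm endways. Origin on the axis near the balance point, 83.5 mm up at first. At -y a fixed boss, 16 mm diameter, to y = -108, then a fixed stub, 10 mm diameter, to y = -118 mm in the right rail's hole; at +y the sprung axle in the left rail's hole
- axle (a joint): how far the sprung axle is pressed into the roller, 0 (out) to 0.0105 m (bottomed on a hard stop); the spring takes about 4 N at first and 8 N at the bottom. With the roller pushed against the right rail the axle tip leaves its hole only when pressed in by more than 8 mm. A held fork yields a few mm under this load, so go by feel; over 25 N damages the stop
- collar (a point): centre of the outer face of the brass collar (26 mm diameter, 6 mm thick) on the 10 mm sprung axle; at y = +94 mm of the roller when the axle is out, so 14 to 18 mm of bare axle lie between it and the left rail. The fork presses this face towards the roller (roller's -y)
- axle_tip (a point): tip of the sprung axle, 26 mm beyond the collar face
- fork: forked tool, 172 mm long, 0.16 kg, on edge in its rest. Orange handle 21 mm wide (y), 32 mm tall (z), x = -70 to +30 mm; origin at its mid-width and mid-height; graspable from x = -20 to +25 mm; x points to the mouth. Plate 5 mm thick; two tines, one above the other, 32 mm over all, slot 16 mm high from x = 63 to the flared mouth at 102 mm. Origin 34 mm up on the rest, 16 on edge on the counter
- fork_slot (a point): middle of the fork's slot, on the centre line, 82 mm in front of the fork's origin
- rest: dark wooden rest of the fork, fixed, 170 x 60 mm, origin on the counter at its middle, x along the fork. Base board 8 mm thick; 10 mm thick notched uprights at x = -58 and +48 mm, 32 mm high, hold the fork with its underside 18 mm above the counter
- tray: white draining tray with blue rim, fixed, 150 mm (its x) by 290 mm (its y), walls 30 mm high, origin on the counter under its middle. Two 6 mm steel bars run along its y at x = -16 and +16 mm, their tops 15 mm above the counter; a roller laid on them has its axis parallel to them and about 31 mm above the counter
- jar_cordial: large dark jar, 110 mm diameter, 200 mm high, origin under its middle; bystander
- jar_plum: dark jar, 78 mm diameter, 105 mm high; bystander
- jar_tomato: red jar, 92 mm diameter, 150 mm high; bystander
- jar_green: yellow-green jar, 78 mm diameter, 105 mm high; bystander
- amber: small amber bottle, 48 mm diameter, 90 mm high; bystander
- funnel: white canning funnel, 104 mm diameter, 60 mm high, between the robot and the roller table; bystander
- spoon: wooden spoon, 200 mm long, flat on the counter; bystander
There are look-alikes about, which are no part of the job. Leave any purple look-alike of the fork alone.

How it is judged:
On the way, in this order (a step that is already met when the one before it is completed fails the run):
1. the fork presses the sprung axle in, by more than 7 mm (value of joint axle above 0.007 m and contact force between fork and roller above 1 N), for 0.1 s.
2. the sprung end is lifted on the fork until its tip stands above the rail (z of axle_tip in the frame of bed above 0.103 m and contact force between fork and roller above 0.3 N), for 0.1 s.
3. the fork has left the roller, whose sprung axle rests on top of the rail (z of axle_tip in the frame of bed above 0.1 m and contact force between fork and roller below 0.05 N and distance between fork_slot and collar above 0.06 m and contact force between roller and bed above 0.5 N and linear speed of roller below 0.05 m/s), for 0.2 s.
At the end, for the whole second after the job is handed in: The roller rests on the tray's two bars, either way round: origin within 10 mm of the centre line and 35 mm along, axis 25 to 36 mm up and within 0.08 rad of the bars. The fork rests on the counter or its rest (origin under 42 mm up), touching neither tray, roller table nor roller (x of roller in the frame of tray between -0.01 and 0.01 m and y of roller in the frame of tray between -0.035 and 0.035 m and z of roller in the frame of tray between 0.025 and 0.036 m and angle between the y axis of roller and the y axis of tray, either way round below 0.08 rad and linear speed of each of roller, fork below 0.02 m/s and height (world z) of fork below 0.042 m and contact force between fork and tray below 0.05 N and contact force between fork and bed below 0.05 N and contact force between fork and roller below 0.05 N).
It fails at once if the axle is forced: the fork loads the roller with more than 25 N (contact force between fork and roller above 25 N).
It fails at once if the roller is dropped (it moves faster than 0.4 m/s out of the fingers and off the fork) or banged into the tray (more than 60 N) (contact force between roller and tray above 60 N or (linear speed of roller above 0.4 m/s and contact force between each of the fingers, fork and roller below 0.1 N)).
It fails at once if the fingers touch the roller or its axle while the axle is in its hole (contact force between the fingers and roller above 0.5 N and z of axle_tip in the frame of bed below 0.095 m and y of axle_tip in the frame of bed between 0.1 and 0.13 m and distance between roller and bed below 0.12 m).
It fails at once if a jar, the bottle, the funnel or the spoon is moved by more than 20 mm (distance of any of jar_cordial, jar_plum, jar_tomato, jar_green, amber, funnel, spoon from where it was at the start of the episode above 0.02 m).
It also fails if it takes over 64 s, if anything falls off the work surface, if the arm or the gripper's body presses on something with over 40 N, if the wrist force passes 120 N, or if a joint passes its speed limit or range.

## Working session

There is one attempt and no reset: what is moved stays moved. The work goes in short steps, Python scripts to look and compute and a tool call to move; the robot and the scene stay as the last step left them, time stands still between calls to the robot, and variables do not carry over. Pictures are saved under pics/ and viewed, and the job is handed in when it is done.

Besides the shell and the picture viewer there is one more tool, called after "Emit:" as name(argument=value, ...) on one line, values as JSON. send_rows: Moves the arm, as the interface text tells. Its arguments: {"type":"object","properties":{"motion":{"type":"array","items":{"type":"number"}},"grip_force":{"type":"number"}},"required":["motion"]}

```bash
ls; mkdir -p pics; python3 - <<'E'
from plant import ctrl,cams,workorder,spotter
import cv2,numpy as np
s=ctrl.get_state();print(s, ctrl.tcp_to_grasp)
for n in ("side","top"):
    print(n,cams.camera_params(n))
    p,d=cams.read_camera(n)
    cv2.imwrite(f"pics/{n}0.png",p[:,:,::-1]);np.savez(f"{n}0.npz",p=p,d=d)
E
```

```text
pics
{'time': 0.0, 'qpos': array([-1.25700867e+00,  2.87195126e-01,  1.57819213e+00, -1.06978923e-05,
        1.27859637e+00, -1.49996152e-01]), 'dq': array([-1.38560981e-03,  3.96933732e-06,  1.94937758e-04,  9.45972696e-04,
        6.81805245e-04,  1.16057479e-03]), 'joint_efforts': array([-3.69330692e-04, -4.05986738e+01, -2.92624390e+01, -2.32682041e-04,
        5.69376047e-03, -1.14313917e-05]), 'eef_pos': array([ 0.30177084, -0.60304599,  0.22991934]), 'tcp_rot': array([ 8.50686813e-01, -5.25671492e-01, -9.14969554e-04, -7.69448032e-04]), 'contact_force': array([0.26049945, 0.89896986, 0.35288122]), 'wrist_torque': array([ 0.01419101, -0.00887801,  0.04162095]), 'opening': 1.0033632249556423} 0.0187
side {'fx': 573.4098190871753, 'fy': 573.4098190871753, 'cx': 323.2575221329066, 'cy': 239.3909466050012, 'xyz': array([-0.05271935,  0.82497122,  0.8199366 ]), 'attitude': array([-0.25671165,  0.84978706, -0.4430534 ,  0.12515895])}
top {'fx': 579.6763741987844, 'fy': 579.6763741987844, 'cx': 304.27068561611253, 'cy': 235.53038009768224, 'xyz': array([ 0.40962072, -0.02189054,  1.43403755]), 'attitude': array([ 0.71202184, -0.70078482,  0.03276096, -0.02919344])}
```

View pics/side0.png

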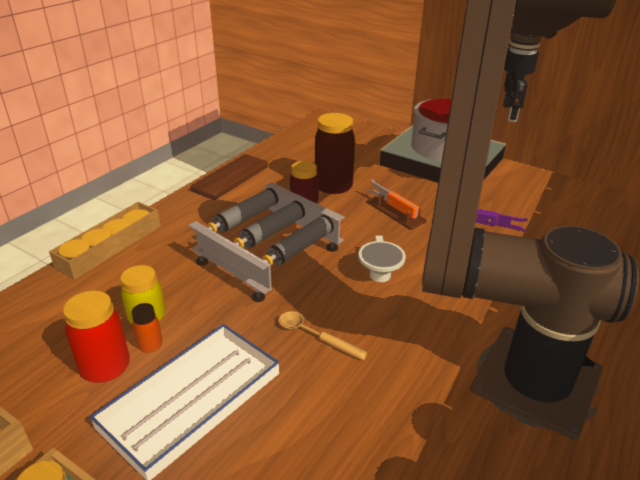

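View pics/top0.png

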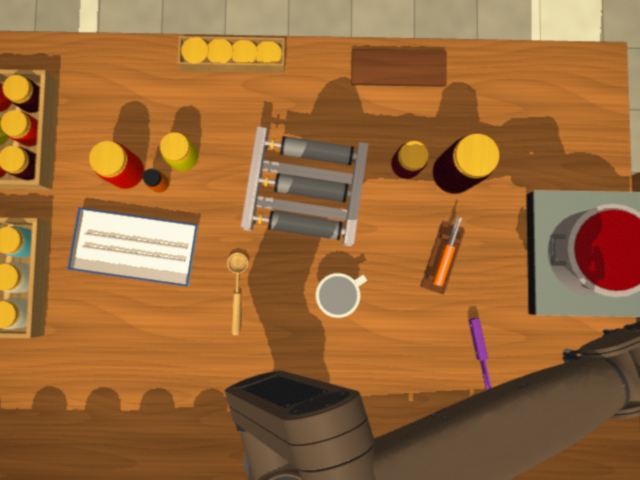

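```bash
cat > h.py <<'E'
import numpy as np,cv2
from scipy.spatial.transform import Rotation as R
from plant import ctrl,cams,workorder,spotter
def cloud(n,d):
    c=cams.camera_params(n);v,u=np.mgrid[0:480,0:640]
    P=np.stack([(u-c['cx'])*d/c['fx'],(v-c['cy'])*d/c['fy'],d],-1)
    return P@R.from_quat(c['attitude']).as_matrix().T+c['xyz']
def proj(n,p):
    c=cams.camera_params(n);q=(np.atleast_2d(p)-c['xyz'])@R.from_quat(c['attitude']).as_matrix()
    return np.c_[q[:,0]/q[:,2]*c['fx']+c['cx'],q[:,1]/q[:,2]*c['fy']+c['cy']]
def st():
    s=ctrl.get_state();r=R.from_quat(s['tcp_rot']).as_matrix()
    print('t',round(s['time'],2),'tcp',s['eef_pos'].round(4),'xax',r[:,0].round(3),'yax',r[:,1].round(3),'z',r[:,2].round(3),'F',s['contact_force'].round(2),'op',round(s['opening'],3),'q',s['qpos'].round(2));return s,r
def snap(n,tag):
    p,d=cams.read_camera(n);cv2.imwrite(f"pics/{n}{tag}.png",p[:,:,::-1]);np.savez(f"{n}{tag}.npz",p=p,d=d);return p,d
def crop(n,tag,x0,y0,x1,y1,s,name):
    p=np.load(f"{n}{tag}.npz")['p'];cv2.imwrite(f"pics/{name}.png",cv2.resize(p[y0:y1,x0:x1,::-1],None,fx=s,fy=s,interpolation=cv2.INTER_CUBIC))
E
python3 - <<'E'
from h import *
for n in ("top","side"):
    z=np.load(n+"0.npz");C=cloud(n,z['d']);np.save(n+"0c.npy",C)
    for t in ("roller","fork","rest","tray","bed","collar","funnel","axle_tip"):
        r=spotter.trace(t,n)
        for a in r[:3]:
            m=a['mask'];P=C[m];print(n,t,round(a['conf'],2),a['bbox'],m.sum(),'med',np.median(P,0).round(3),'zmax',np.percentile(P[:,2],95).round(3)); 
        if r: np.save(f"{n}_{t}.npy",r[0]['mask'])
C=np.load("top0c.npy")
for u,v in [(300,300),(220,400),(400,100)]: print(C[v,u].round(4))
crop("top","0",235,120,375,250,5,"c1"); crop("side","0",180,180,350,305,4.6,"c2"); crop("top","0",410,195,500,300,6,"c3")
E
```

```text
top roller 0.68 [254.7, 214.3, 92.6, 27.7] 1451 med [ 0.552 -0.027  0.101] zmax 0.108
top fork 0.79 [433.8, 217.2, 28.4, 67.6] 647 med [ 0.483 -0.367  0.047] zmax 0.054
top fork 0.72 [468.2, 322.4, 23.9, 67.3] 660 med [ 0.272 -0.453  0.03 ] zmax 0.037
top rest 0.6 [421.4, 222.0, 42.9, 70.7] 1161 med [ 0.49  -0.365  0.008] zmax 0.032
top tray 0.7 [66.6, 208.2, 131.3, 76.2] 7706 med [0.501 0.393 0.004] zmax 0.032
top bed 0.62 [254.9, 210.2, 90.1, 28.8] 1440 med [ 0.552 -0.026  0.101] zmax 0.108
top collar 0.5 [255.4, 214.4, 11.0, 6.0] 53 med [0.567 0.074 0.09 ] zmax 0.1
top funnel 0.89 [319.1, 274.1, 49.5, 38.6] 1606 med [ 0.394 -0.11   0.06 ] zmax 0.064
top funnel 0.4 [392.3, 137.1, 35.1, 44.0] 1080 med [ 0.711 -0.273  0.101] zmax 0.108
top axle_tip 0.41 [254.2, 215.7, 12.6, 8.1] 64 med [0.567 0.076 0.088] zmax 0.1
side roller 0.68 [262.9, 215.3, 69.1, 50.5] 1490 med [ 0.542 -0.008  0.096] zmax 0.106
side fork 0.85 [474.3, 210.0, 51.6, 21.6] 619 med [ 0.237 -0.462  0.019] zmax 0.035
side fork 0.76 [370.9, 183.3, 47.7, 35.2] 577 med [ 0.477 -0.362  0.042] zmax 0.051
side rest 0.71 [367.5, 199.2, 58.0, 31.5] 665 med [ 0.469 -0.355  0.008] zmax 0.029
side tray 0.56 [89.1, 323.8, 190.0, 156.2] 13851 med [0.502 0.403 0.004] zmax 0.031
side bed 0.87 [187.9, 182.5, 156.2, 123.0] 6694 med [0.645 0.022 0.089] zmax 0.106
side funnel 0.33 [265.7, 253.4, 12.1, 10.1] 94 med [0.562 0.077 0.088] zmax 0.097
[ 0.3763 -0.0201 -0.0019]
[0.1343 0.1685 0.008 ]
[ 0.8845 -0.2655  0.0012]
```

View pics/c1.png

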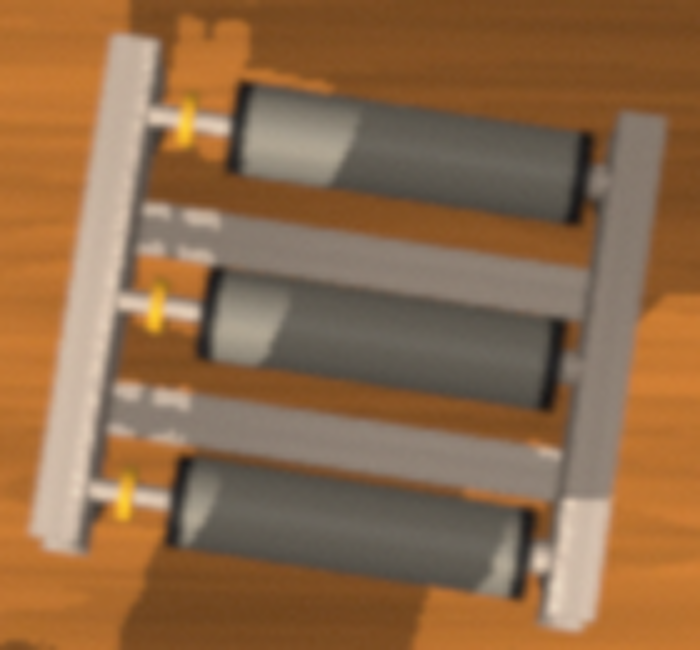

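View pics/c2.png

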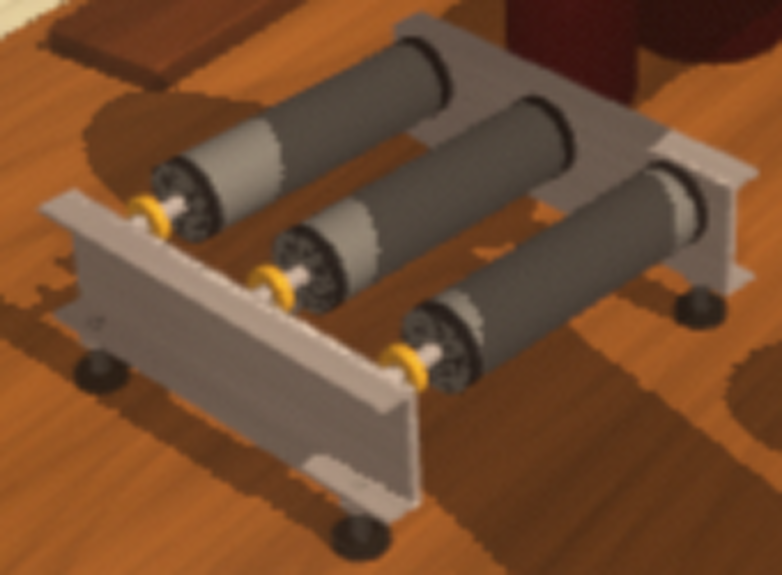

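View pics/c3.png

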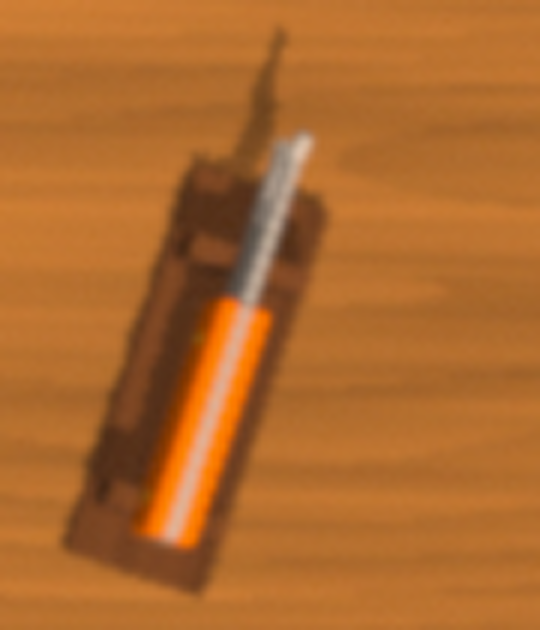

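```bash
python3 - <<'E'
from h import *
from scipy.optimize import minimize
for n in ("top","side"):
    C=np.load(n+"0c.npy");P=C.reshape(-1,3);
    tab=P[(np.abs(P[:,2])<.01)&(P[:,0]>.35)&(P[:,0]<.8)&(np.abs(P[:,1])<.4)];print(n,'table z',np.median(tab[:,2]).round(4))
    m=(P[:,2]>.085)&(P[:,2]<.112)&(P[:,0]>.45)&(P[:,0]<.85)&(P[:,1]>-.2)&(P[:,1]<.18)
    Q=P[m]
    # model footprint: rails |y| in 110..132, x -28..212 ; rollers ; maximise inliers via rasterised distance
    def cost(p):
        c,s=np.cos(p[2]),np.sin(p[2]);X=(Q[:,0]-p[0])*c+(Q[:,1]-p[1])*s;Y=-(Q[:,0]-p[0])*s+(Q[:,1]-p[1])*c
        def box(x0,x1,y0,y1):
            dx=np.maximum(np.maximum(x0-X,X-x1),0);dy=np.maximum(np.maximum(y0-Y,Y-y1),0);return np.hypot(dx,dy)
        rail=np.minimum(box(-.028,.212,.110,.132),box(-.028,.212,-.132,-.110))
        rol=np.min([box(a-.016,a+.016,-.1,.07) for a in(0,.09,.18)],0);ax=np.min([box(a-.006,a+.006,-.118,.12) for a in(0,.09,.18)],0)
        return np.minimum(np.min([rail,rol,ax],0),.01).mean()
    best=min((minimize(cost,[x0,0.0-.02,a],method='Nelder-Mead',options=dict(xatol=1e-5,fatol=1e-8)) for x0 in(.54,.56) for a in(-.1,-.15,-.2)),key=lambda r:r.fun)
    print('bed',best.x.round(4),best.fun,np.degrees(best.x[2]),len(Q))
    p=best.x;c,s=np.cos(p[2]),np.sin(p[2]);D=P-[p[0],p[1],0];X=D[:,0]*c+D[:,1]*s;Y=-D[:,0]*s+D[:,1]*c
    for nm,a in(('L',(Y>.113)&(Y<.13)&(X>-.02)&(X<.2)),('R',(Y<-.113)&(Y>-.13)&(X>-.02)&(X<.2)),('roll',(abs(Y+.01)<.07)&(abs(X)<.004)),('cross',(abs(Y+.01)<.07)&(abs(X-.045)<.006))):
        print(nm,np.median(P[a&(P[:,2]>.0)],0).round(4))
    v,u=np.mgrid[0:480,0:640]
    T=np.load(n+"0.npz")['p'].astype(int).reshape(-1,3)
    y=(T[:,0]>170)&(T[:,1]>110)&(T[:,2]<70)&(Y>.07)&(Y<.11)&(abs(X)<.03)&(P[:,2]>.05)
    print('collar bed',np.c_[X,Y,P[:,2]][y].mean(0).round(4),Y[y].min().round(4),Y[y].max().round(4),y.sum())
    # tray
    m=np.load(n+"_tray.npy").reshape(-1);t=P[m&(P[:,2]>.022)&(P[:,2]<.04)]
    def ct(p):
        c,s=np.cos(p[2]),np.sin(p[2]);X=(t[:,0]-p[0])*c+(t[:,1]-p[1])*s;Y=-(t[:,0]-p[0])*s+(t[:,1]-p[1])*c
        dd=np.maximum(abs(X)-.0735,abs(Y)-.1435);return np.minimum(abs(dd),.01).mean()
    b=min((minimize(ct,[.5,.4,a],method='Nelder-Mead',options=dict(xatol=1e-5,fatol=1e-8)) for a in(-.1,-.15,-.05,0)),key=lambda r:r.fun)
    print('tray',b.x.round(4),b.fun.round(5),np.degrees(b.x[2]).round(2),len(t), 'bbox',t.min(0).round(3),t.max(0).round(3))
    # fork orange
    T3=cv2.cvtColor(T.reshape(480,640,3).astype(np.uint8),cv2.COLOR_RGB2HSV).reshape(-1,3)
    o=(T[:,0]>190)&(T[:,1]>60)&(T[:,1]<200)&(T[:,0]-T[:,2]>60)&(T3[:,1]>100)&(P[:,2]>.03)&(P[:,2]<.065)&(abs(P[:,0]-.48)<.09)&(abs(P[:,1]+.36)<.08)
    q=P[o];mu=q[:,:2].mean(0);U,S,V=np.linalg.svd(q[:,:2]-mu,full_matrices=False);a=V[0]*np.sign(V[0][0]);pr=(q[:,:2]-mu)@a
    print('fork handle',mu.round(4),'yaw',np.degrees(np.arctan2(a[1],a[0])).round(2),pr.min().round(4),pr.max().round(4),len(q),'z',np.percentile(q[:,2],[5,50,95]).round(4),'width',np.ptp((q[:,:2]-mu)@[-a[1],a[0]]).round(4))
    pl=(P[:,2]>.035)&(P[:,2]<.065)&(abs(P[:,0]-.53)<.08)&(abs(P[:,1]+.38)<.06);k=P[pl];rel=(k[:,:2]-mu)@a
    print('plate extent',rel.max().round(4), 'lat',np.median((k[:,:2]-mu)[rel>.06]@[-a[1],a[0]]).round(4))
E
```

```text
top table z -0.0002
bed [ 0.5533 -0.0143 -0.1381] 0.00046475260080988245 -7.9109172206324425 6315
L [0.657  0.094  0.0985]
R [ 0.6242 -0.1468  0.0984]
roll [ 0.5527 -0.0221  0.1043]
cross [ 0.5967 -0.03    0.0374]
collar bed [-0.0018  0.0908  0.0922] 0.088 0.0934 20
tray [ 0.4999  0.3875 -0.1259] 0.00131 -7.21 770 bbox [0.409 0.235 0.022] [0.592 0.542 0.039]
fork handle [ 0.4662 -0.3636] yaw -18.71 -0.0492 0.0499 344 z [0.0439 0.049  0.054 ] width 0.0217
plate extent 0.1221 lat 0.0011
side table z 0.0001
bed [ 0.5475 -0.0126 -0.1436] 0.000248167331949158 -8.23010145593995 4778
L [0.6493 0.0928 0.0478]
R [ 0.5821 -0.1391  0.097 ]
roll [ 0.5468 -0.0165  0.103 ]
cross [ 0.5914 -0.0292  0.0013]
collar bed [-0.0018  0.0906  0.0911] 0.0863 0.0942 32
tray [ 0.497   0.3893 -0.1255] 0.00113 -7.19 2080 bbox [0.404 0.235 0.022] [0.59  0.542 0.038]
fork handle [ 0.4561 -0.36  ] yaw -19.3 -0.0447 0.0583 194 z [0.0378 0.0491 0.0526] width 0.0268
plate extent 0.134 lat 0.0011
```

Emit:
send_rows(motion=[0,0,0,0.14,8.5,0,0,0,0.14,7,0,0,0,0.14,6,0,0,0,0.14,5.5,0,0,0,0.14,5.5,0,0,0,0.1,5.5,0,0,0,0,5.5])

```text
time: 1.6
eef_pos: [0.302, -0.6037, 0.2314]
tcp_rot: [-0.566, 0.825, -0.0, 0.0]
contact_force: [0.3, 0.3, 0.2]
opening: 0.644
```

```bash
cat >> h.py <<'E'
def goto(x,y,z,xang=None,force=False):
    """print needed shift in tool axes (cm) and spin for tcp target; xang deg = wanted world angle of tool x axis (mod 180)"""
    s,r=st();d=r.T@(np.array([x,y,z])-s['eef_pos'])*100
    sp=None
    if xang is not None:
        cur=np.degrees(np.arctan2(r[1,0],r[0,0]));e=(cur-xang+90)%180-90;sp=np.radians(e).round(3)
    print('shift cm',d.round(2),'spin',sp)
E
python3 -c "
from h import *
goto(.4946,-.3732,.15,71.2)"
```

```text
t 1.6 tcp [ 0.302  -0.6037  0.2314] xax [-0.36  -0.933  0.   ] yax [-0.933  0.36  -0.   ] z [ 0. -0. -1.] F [0.26 0.25 0.17] op 0.644 q [-1.26  0.29  1.58  0.    1.28  0.68]
shift cm [-28.44  -9.66   8.14] spin -0.04
```

Emit:
send_rows(motion=[0,0,0,-0.04,5.5,-4.7,-1.6,1.3,0,5.5,-4.7,-1.6,1.3,0,5.5,-4.7,-1.6,1.3,0,5.5,-4.7,-1.6,1.3,0,5.5,-4.7,-1.6,1.3,0,5.5,-4.7,-1.6,1.3,0,5.5,0,0,0,0,5.5])

```text
time: 2.4
eef_pos: [0.48, -0.3698, 0.1541]
tcp_rot: [-0.588, 0.809, -0.003, -0.001]
contact_force: [0.1, 0.6, -0.2]
opening: 0.642
```

```bash
python3 -c "
from h import *
goto(.4946,-.3732,.15,71.2)"
```

```text
t 2.4 tcp [ 0.48   -0.3698  0.1541] xax [-0.307 -0.952  0.005] yax [-0.952  0.307 -0.004] z [ 0.002 -0.006 -1.   ] F [ 0.05  0.64 -0.23] op 0.642 q [-0.82  0.21  1.82 -0.    1.11  1.06]
shift cm [-0.12 -1.5   0.41] spin 0.016
```

Emit:
send_rows(motion=[-0.1,-1.5,0.4,0.016,5.5,0,0,3,0,5.5,0,0,3,0,5.5,0,0,1,0,5.5,0,0,0,0,5.5])

```text
time: 2.9
eef_pos: [0.4972, -0.3755, 0.0812]
tcp_rot: [-0.587, 0.809, -0.006, -0.001]
contact_force: [-0.1, -0.1, -0.4]
opening: 0.64
```

```bash
python3 -c "
from h import *
goto(.4946,-.3732,.019,71.2)
snap('side','1');snap('top','1');crop('side','1',320,120,470,240,5,'d1');crop('top','1',400,190,520,290,6,'d2')"
```

```text
t 2.9 tcp [ 0.4972 -0.3755  0.0812] xax [-0.31  -0.951  0.009] yax [-0.951  0.31  -0.008] z [ 0.005 -0.011 -1.   ] F [-0.09 -0.1  -0.44] op 0.64 q [-0.81  0.33  1.82 -0.    0.98  1.08]
shift cm [-0.2   0.37  6.21] spin 0.013
```

View pics/d1.png

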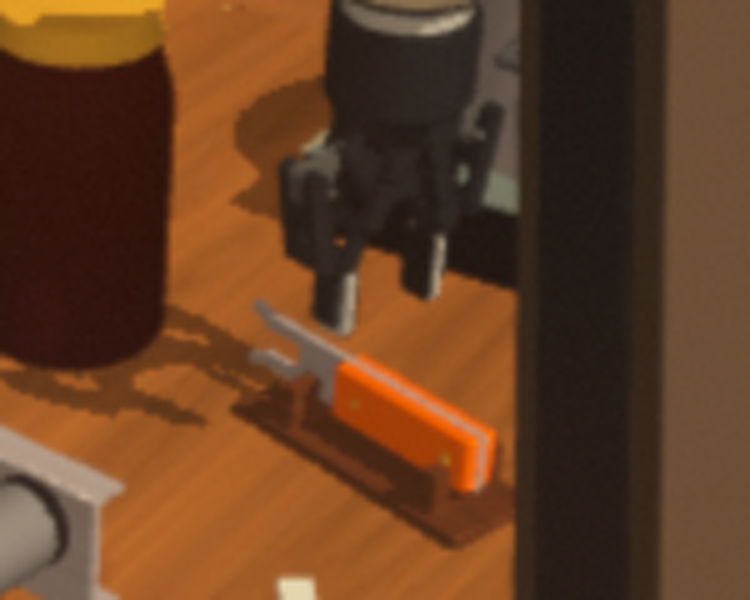

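View pics/d2.png

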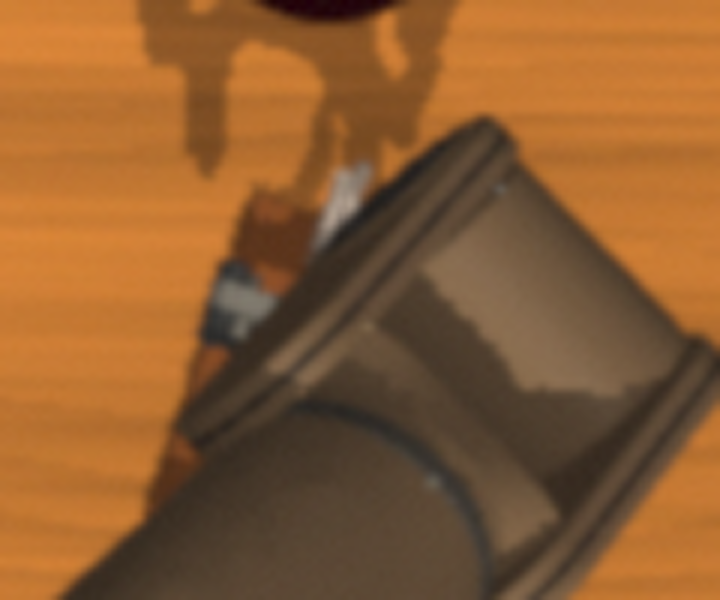

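Emit:
send_rows(motion=[-0.2,0.3,1,0.013,5.5,0,0,2,0,5.5,0,0,2,0,5.5,0,0,0.8,0,5.5,0,0,0,0,5.5])

```text
time: 3.5
eef_pos: [0.4988, -0.3783, 0.03]
tcp_rot: [-0.581, 0.814, -0.014, -0.0]
contact_force: [-0.9, -0.4, 0.2]
opening: 0.647
```

```bash
python3 -c "
from h import *
goto(.4946,-.3732,.019,71.2)
snap('side','2');crop('side','2',320,120,470,240,5,'d3')"
```

```text
t 3.5 tcp [ 0.4988 -0.3783  0.03  ] xax [-0.326 -0.945  0.017] yax [-0.945  0.325 -0.023] z [ 0.016 -0.023 -1.   ] F [-0.86 -0.41  0.22] op 0.647 q [-0.81  0.4   1.83 -0.01  0.88  1.1 ]
shift cm [-0.37  0.59  1.08] spin -0.004
```

View pics/d3.png

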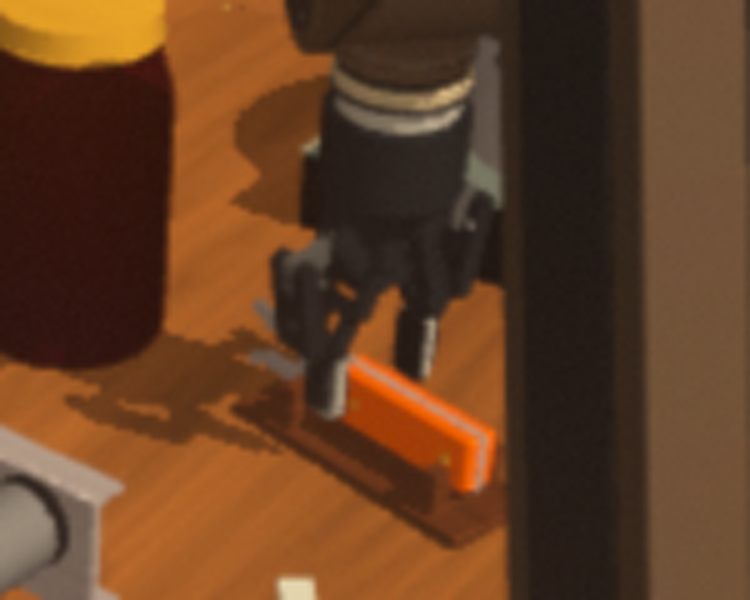

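Emit:
send_rows(motion=[-0.3,0.5,0.2,0,5.5,-0.1,0.1,0.5,0,5.5,0,0,0.4,0,5.5,0,0,0,0,5.5])

```text
time: 3.95
eef_pos: [0.496, -0.3739, 0.022]
tcp_rot: [-0.581, 0.814, -0.017, 0.0]
contact_force: [0.4, -0.8, -0.4]
opening: 0.644
```

```bash
python3 -c "
from h import *
goto(.4946,-.3732,.019,71.2)"
```

```text
t 3.95 tcp [ 0.496  -0.3739  0.022 ] xax [-0.326 -0.945  0.019] yax [-0.945  0.325 -0.029] z [ 0.021 -0.028 -0.999] F [ 0.38 -0.76 -0.36] op 0.644 q [-0.81  0.4   1.85 -0.01  0.85  1.1 ]
shift cm [-0.03  0.17  0.3 ] spin -0.004
```

Emit:
send_rows(motion=[0,0.1,0.3,0,5.5,0,0,0,0,1.5,0,0,0,0,1.5,0,0,0,0,1.5,0,0,0,0,1.5,0,0,0,0,1.5,0,0,0,0,1.5], grip_force=90)

```text
time: 4.65
eef_pos: [0.4955, -0.3741, 0.0193]
tcp_rot: [-0.581, 0.814, -0.018, 0.001]
contact_force: [-0.0, -0.2, -0.2]
opening: 0.226
```

```bash
python3 -c "
from h import *
goto(.4946,-.3732,.019,71.2)"
```

```text
t 4.65 tcp [ 0.4955 -0.3741  0.0193] xax [-0.325 -0.945  0.02 ] yax [-0.945  0.325 -0.03 ] z [ 0.021 -0.028 -0.999] F [-0.04 -0.18 -0.19] op 0.226 q [-0.81  0.4   1.85 -0.01  0.85  1.1 ]
shift cm [-0.05  0.11  0.03] spin -0.003
```

Emit:
send_rows(motion=[0,0,-1,0,1.5,0,0,-2,0,1.5,0,0,-2,0,1.5,0,0,-2,0,1.5,0,0,-2,0,1.5,0,0,-2,0,1.5,0,0,-2,0,1.5,0,0,-1,0,1.5,0,0,0,0,1.5])

```text
time: 5.55
eef_pos: [0.4907, -0.3681, 0.1652]
tcp_rot: [-0.581, 0.814, -0.015, 0.0]
contact_force: [-1.1, -0.3, -1.1]
opening: 0.234
```

```bash
python3 -c "
from h import *
goto(.4946,-.3732,.16,71.2)
snap('side','3');crop('side','3',320,80,470,200,5,'d4')"
```

```text
t 5.55 tcp [ 0.4907 -0.3681  0.1652] xax [-0.326 -0.945  0.017] yax [-0.945  0.325 -0.026] z [ 0.019 -0.025 -1.   ] F [-1.09 -0.33 -1.15] op 0.234 q [-0.81  0.2   1.81 -0.    1.1   1.1 ]
shift cm [ 0.35 -0.52  0.54] spin -0.004
```

View pics/d4.png

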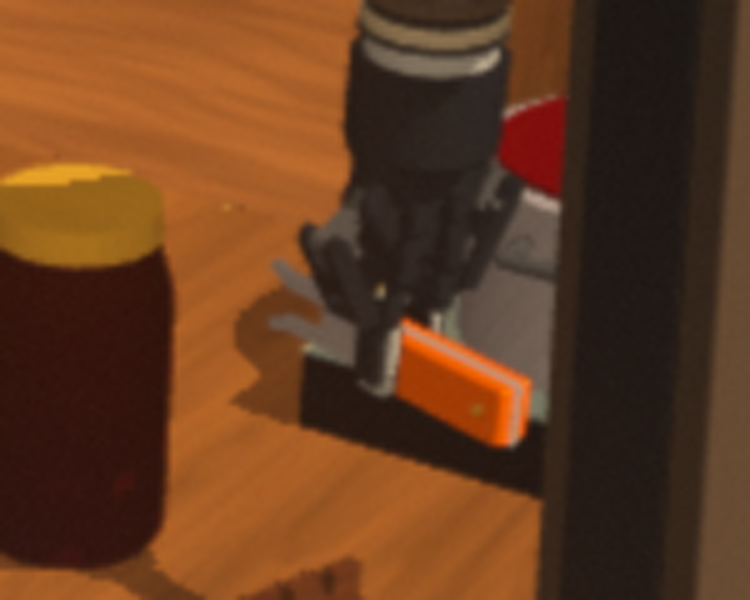

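Emit:
send_rows(motion=[0,0,0,-0.1,1.5,0,0,0,-0.09,1.5,-3,0.7,0,0,1.5,-4,0.9,0,0,1.5,-4,0.9,0,0,1.5,-4,0.9,0,0,1.5,-4,0.9,0,0,1.5,-4,0.9,0,0,1.5,-4,0.9,0,0,1.5,-4,0.9,0,0,1.5,-4,0.9,0,0,1.5,0,0,0,0,1.5])

```text
time: 6.8
eef_pos: [0.4484, 0.0053, 0.1395]
tcp_rot: [-0.656, 0.755, -0.002, -0.005]
contact_force: [0.2, -0.7, -2.1]
opening: 0.228
```

```bash
python3 -c "
from h import *
goto(.4535,.1026,.12,82)"
```

```text
t 6.8 tcp [0.4484 0.0053 0.1395] xax [-0.139 -0.99   0.01 ] yax [-0.99   0.139  0.005] z [-0.006 -0.009 -1.   ] F [ 0.21 -0.68 -2.12] op 0.228 q [-0.21 -0.12  2.19 -0.01  1.08  1.51]
shift cm [-9.72  0.84  1.85] spin -0.0
```

Emit:
send_rows(motion=[-2.5,0.2,0,0,1.5,-2.5,0.2,0,0,1.5,-2.5,0.2,0,0,1.5,-1.8,0.2,0,0,1.5,0,0,0,0,1.5])

```text
time: 7.3
eef_pos: [0.4502, 0.1009, 0.1327]
tcp_rot: [-0.656, 0.754, 0.001, -0.009]
contact_force: [0.3, -0.3, -1.3]
opening: 0.232
```

```bash
python3 -c "
from h import *
goto(.4535,.1026,.12,82)
snap('top','4');snap('side','4');crop('top','4',200,150,320,250,6,'e1');crop('side','4',200,180,360,300,5,'e2')"
```

```text
t 7.3 tcp [0.4502 0.1009 0.1327] xax [-0.138 -0.99   0.013] yax [-0.99   0.139  0.013] z [-0.015 -0.011 -1.   ] F [ 0.27 -0.25 -1.3 ] op 0.232 q [ 0.01 -0.08  2.16 -0.01  1.07  1.72]
shift cm [-0.23 -0.32  1.27] spin 0.001
```

View pics/e1.png

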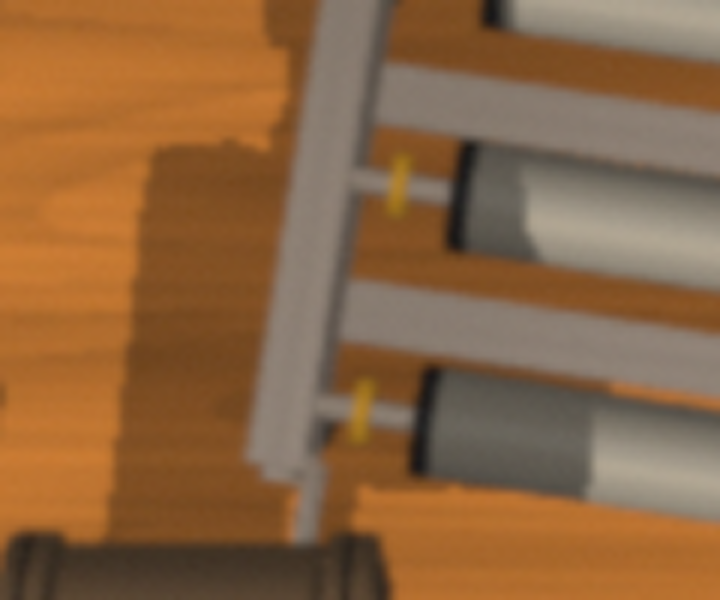

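View pics/e2.png

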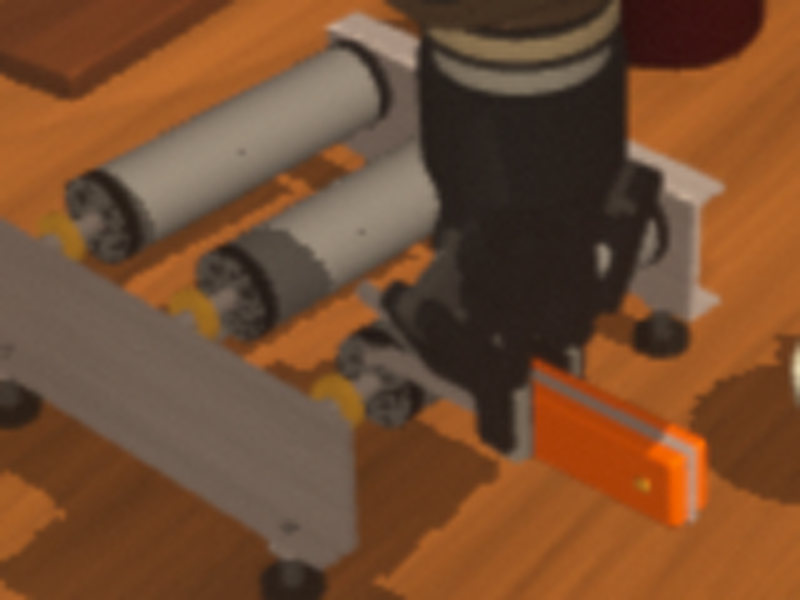

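```bash
cat >> h.py <<'E'
def ray(n,u,v,z):
    c=cams.camera_params(n);d=R.from_quat(c['attitude']).as_matrix()@[(u-c['cx'])/c['fx'],(v-c['cy'])/c['fy'],1];return c['xyz']+d*(z-c['xyz'][2])/d[2]
BO=np.array([.5533,-.0143]);BA=np.radians(-7.95)
def bed(p):
    d=np.asarray(p)[...,:2]-BO;c,s=np.cos(BA),np.sin(BA);return np.stack([d[...,0]*c+d[...,1]*s,-d[...,0]*s+d[...,1]*c],-1)
def unbed(x,y):
    c,s=np.cos(BA),np.sin(BA);return BO+[x*c-y*s,x*s+y*c]
E
python3 - <<'E'
from h import *
C=cloud('top',np.load('top4.npz')['d'])
s,r=st()
zt=s['eef_pos'][2]+.0147+.016
print('plate mid',bed(ray('top',200+308/6,150+505/6,zt)),'tip',bed(ray('top',200+316/6,150+458/6,zt)), 'left/right edges',bed(ray('top',200+294/6,150+505/6,zt)),bed(ray('top',200+321/6,150+505/6,zt)))
print('depth there',C[234,251],C[230,252])
print('collar L edge',bed(ray('top',200+352/6,150+410/6,.0835+.0)),bed(ray('top',200+374/6,150+410/6,.0835)))
print('rail inner edge',bed(ray('top',200+333/6,150+380/6,.099)),'corner',bed(ray('top',200+322/6,150+462/6,.099)),bed(ray('top',200+250/6,150+460/6,.099)))
print('roller2 axle y..',bed(ray('top',200+403/6,150+186/6,.0835)))
C=cloud('side',np.load('side4.npz')['d'])
p=np.load('side4.npz')['p'].astype(int)
o=(p[...,0]>190)&(p[...,0]-p[...,2]>90)&(abs(C[...,0]-.4)<.12)&(abs(C[...,1]-.1)<.08)&(C[...,2]>.08)
Q=C[o];b=bed(Q);print(len(Q),'bedx',np.percentile(b[:,0],[0,2,98,100]).round(4),'y',np.percentile(b[:,1],[1,50,99]).round(4),'z',np.percentile(Q[:,2],[0,2,50,98,100]).round(4))
print('tcp bed',bed(s['eef_pos']))
v,u=np.where(o);print(u.min(),u.max(),v.min(),v.max())
E
```

```text
t 7.4 tcp [0.4503 0.0995 0.1329] xax [-0.14  -0.99   0.014] yax [-0.99   0.14   0.013] z [-0.015 -0.012 -1.   ] F [-0.55 -0.22 -1.71] op 0.231 q [ 0.   -0.08  2.16 -0.01  1.07  1.72]
plate mid [-0.04486057  0.09807513] tip [-0.02731527  0.09797601] left/right edges [-0.04565207  0.10314306] [-0.04412557  0.09336898]
depth there [0.52295373 0.08993877 0.16173816] [0.53215182 0.08822677 0.15848423]
collar L edge [0.00063692 0.09503237] [0.00196388 0.08654474]
rail inner edge [0.00939194 0.1027523 ] corner [-0.02269889  0.10181129] [-0.02621788  0.12935392]
roller2 axle y.. [0.09116296 0.08946882]
134 bedx [-0.2019 -0.2001 -0.1831 -0.1792] y [0.0884 0.1022 0.1098] z [0.1376 0.1388 0.1597 0.1678 0.1685]
tcp bed [-0.11775124  0.0984918 ]
329 341 265 284
```

```bash
python3 - <<'E'
from h import *
z=np.load('top4.npz');C=cloud('top',z['d']);p=z['p']
for v in (205,213,222):
    print(v)
    for u in range(238,275):
        b=bed(C[v,u]); b2=bed(ray('top',u,v,.099)); print(u,p[v,u].tolist(),b.round(3).tolist(),C[v,u,2].round(3),b2[1].round(4))
E
```

```text
205
238 [120, 74, 33] [0.035, 0.159] -0.004 0.146
239 [120, 73, 32] [0.034, 0.156] 0.003 0.1437
240 [120, 75, 34] [0.035, 0.154] 0.001 0.1414
241 [118, 74, 31] [0.036, 0.152] -0.004 0.1391
242 [119, 75, 36] [0.036, 0.149] 0.001 0.1368
243 [123, 84, 51] [0.036, 0.146] 0.001 0.1345
244 [131, 103, 82] [0.037, 0.145] -0.005 0.1323
245 [139, 123, 109] [0.025, 0.13] 0.096 0.13
246 [142, 128, 118] [0.025, 0.128] 0.099 0.1277
247 [141, 128, 117] [0.026, 0.126] 0.098 0.1254
248 [140, 128, 117] [0.026, 0.123] 0.096 0.1231
249 [139, 126, 116] [0.026, 0.121] 0.101 0.1208
250 [141, 128, 116] [0.027, 0.119] 0.096 0.1185
251 [143, 130, 119] [0.027, 0.116] 0.097 0.1162
252 [141, 127, 117] [0.027, 0.114] 0.1 0.1139
253 [131, 119, 108] [0.027, 0.111] 0.106 0.1116
254 [107, 96, 88] [0.029, 0.11] 0.092 0.1093
255 [97, 88, 80] [0.032, 0.11] 0.071 0.107
256 [111, 98, 90] [0.035, 0.11] 0.047 0.1047
257 [129, 116, 106] [0.037, 0.108] 0.039 0.1025
258 [133, 121, 110] [0.037, 0.106] 0.04 0.1002
259 [136, 122, 112] [0.038, 0.104] 0.037 0.0979
260 [136, 123, 112] [0.038, 0.101] 0.038 0.0956
261 [136, 122, 112] 
[... 3390 characters left out ...]
91 0.0915
260 [148, 106, 31] [-0.008, 0.09] 0.091 0.0892
261 [132, 91, 32] [-0.007, 0.088] 0.084 0.0869
262 [125, 80, 35] [0.002, 0.094] -0.007 0.0846
263 [122, 78, 38] [0.002, 0.09] -0.0 0.0823
264 [123, 78, 39] [0.002, 0.088] -0.001 0.0801
265 [123, 80, 45] [0.003, 0.086] 0.0 0.0778
266 [121, 80, 48] [0.003, 0.083] 0.002 0.0755
267 [113, 76, 49] [0.004, 0.081] -0.007 0.0732
268 [87, 61, 43] [0.004, 0.078] -0.001 0.0709
269 [48, 36, 31] [-0.006, 0.069] 0.099 0.0686
270 [37, 35, 33] [-0.006, 0.066] 0.105 0.0663
271 [62, 60, 55] [-0.005, 0.064] 0.103 0.064
272 [91, 87, 79] [-0.005, 0.061] 0.104 0.0618
273 [99, 96, 86] [-0.005, 0.059] 0.104 0.0595
274 [101, 98, 88] [-0.005, 0.057] 0.106 0.0572
```

```bash
cat >> h.py <<'E'
def slot(G=.071):
    s,r=st();f=-r[:,1];b=bed(s['eef_pos']);fb=bed(BO+f[:2])
    z=s['eef_pos'][2]+.0147+G*(f[2]-.030)
    print('slot bed x,y,z',(b+G*fb).round(4),round(z,4),'tcp bed',b.round(4),'fork yaw in bed',np.degrees(np.arctan2(fb[1],fb[0])).round(2),'pitch',round(f[2]-.03,3))
    t=bed(BO+s['contact_force'][:2]);print('F bed',t.round(2),s['contact_force'][2].round(2))
    return s,r,b,fb,z
def toslot(x,y,z):
    s,r,b,fb,zz=slot();dx,dy=np.array([x,y])-(b+.071*fb);w=unbed(dx,dy)-BO
    print('shift cm',(r.T@np.array([w[0],w[1],z-zz])*100).round(2))
E
python3 -c "
from h import *
toslot(-.049,.102,.0835)"
```

```text
t 7.4 tcp [0.4503 0.0995 0.1329] xax [-0.14  -0.99   0.014] yax [-0.99   0.14   0.013] z [-0.015 -0.012 -1.   ] F [-0.55 -0.22 -1.71] op 0.231 q [ 0.   -0.08  2.16 -0.01  1.07  1.72]
slot bed x,y,z [-0.0468  0.0984] 0.1445 tcp bed [-0.1178  0.0985] fork yaw in bed -0.1 pitch -0.043
F bed [-0.52 -0.29] -1.71
shift cm [-0.45  0.15  6.1 ]
```

Emit:
send_rows(motion=[-0.4,0.1,1,0,1.5,0,0,1.5,0,1.5,0,0,1.5,0,1.5,0,0,1,0,1.5,0,0,0.5,0,1.5,0,0,0,0,1.5])

```text
time: 8.0
eef_pos: [0.4486, 0.0988, 0.0727]
tcp_rot: [-0.653, 0.757, 0.001, -0.011]
contact_force: [0.1, 0.1, -2.1]
opening: 0.231
```

```bash
python3 -c "
from h import *
toslot(-.049,.102,.0835)"
```

```text
t 8.0 tcp [0.4486 0.0988 0.0727] xax [-0.147 -0.989  0.015] yax [-0.989  0.147  0.015] z [-0.017 -0.013 -1.   ] F [ 0.1   0.06 -2.11] op 0.231 q [ 0.    0.02  2.2  -0.02  0.94  1.73]
slot bed x,y,z [-0.0484  0.0969] 0.0843 tcp bed [-0.1194  0.0975] fork yaw in bed -0.5 pitch -0.045
F bed [0.09 0.07] -2.11
shift cm [-0.51  0.07  0.07]
```

Emit:
send_rows(motion=[-0.5,0.1,0,-0.01,1.5,0,0,0,0,1.5])

```text
time: 8.2
eef_pos: [0.4489, 0.1039, 0.0731]
tcp_rot: [-0.657, 0.754, 0.0, -0.01]
contact_force: [0.4, -0.7, -1.6]
opening: 0.231
```

```bash
python3 -c "
from h import *
toslot(-.049,.102,.0835)
snap('top','5');snap('side','5');crop('top','5',220,180,300,245,9,'f1');crop('side','5',220,200,350,300,6,'f2')"
```

```text
t 8.2 tcp [0.4489 0.1039 0.0731] xax [-0.137 -0.99   0.015] yax [-0.99   0.137  0.014] z [-0.016 -0.013 -1.   ] F [ 0.4  -0.69 -1.55] op 0.231 q [ 0.01  0.02  2.2  -0.02  0.94  1.73]
slot bed x,y,z [-0.0488  0.1027] 0.0847 tcp bed [-0.1198  0.1026] fork yaw in bed 0.06 pitch -0.044
F bed [ 0.49 -0.63] -1.55
shift cm [0.06 0.02 0.12]
```

View pics/f1.png

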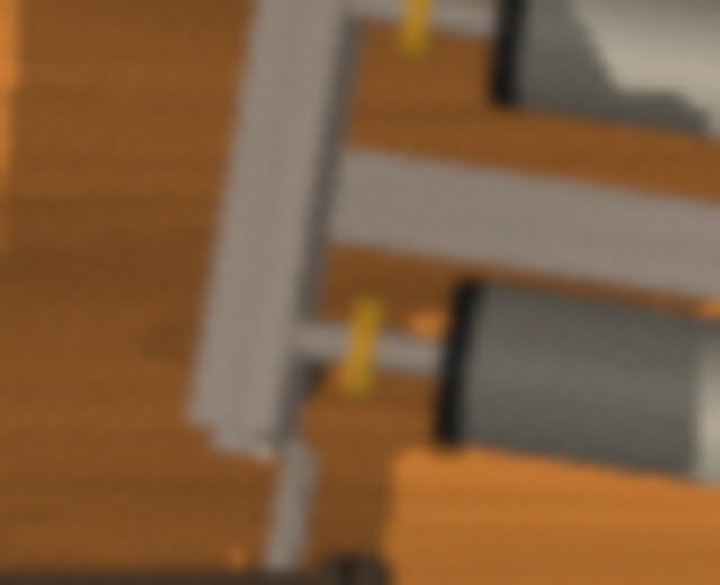

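View pics/f2.png

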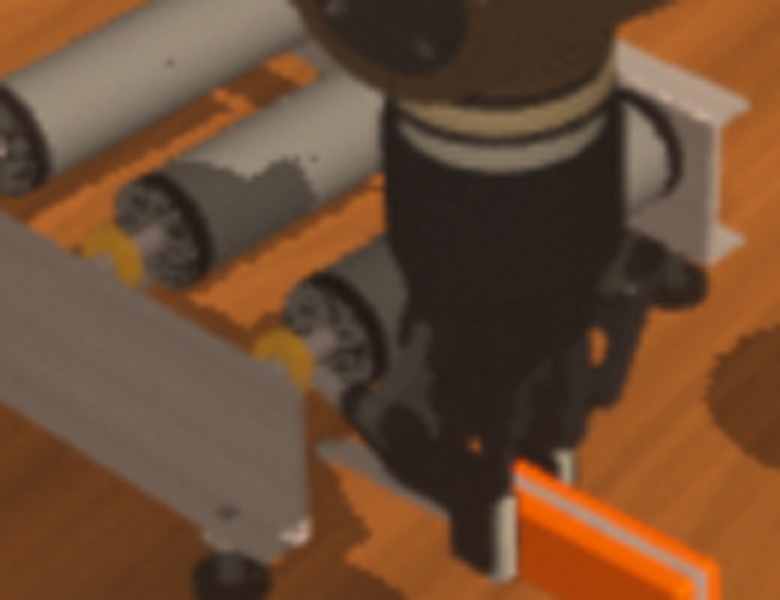

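```bash
python3 - <<'E'
from h import *
for z in(.090,.095,.1,.105): print(z,bed(ray('top',220+298/9,180+445/9,z)).round(4),bed(ray('side',220+322/6,200+452/6,z)).round(4), 'plate mid',bed(ray('top',220+287/9,180+540/9,z)).round(4))
for z in(.0835,.09,.0965): print('side collar top/axle',z,bed(ray('side',220+290/6,200+333/6,z)).round(4))
d=np.load('side5.npz')['d'];C=cloud('side',d)
for u,v in[(275,276),(278,277),(282,279),(286,281),(270,258),(266,257)]: print(u,v,bed(C[v,u]).round(3),C[v,u,2].round(3))
d=np.load('top5.npz')['d'];C=cloud('top',d)
for u,v in[(253,231),(252,234),(252,236),(251,238),(251,240)]: print(u,v,bed(C[v,u]).round(3),C[v,u,2].round(3))
E
```

```text
0.09 [-0.0277  0.103 ] [-0.052  0.123] plate mid [-0.0525  0.1019]
0.095 [-0.0282  0.1026] [-0.0566  0.1273] plate mid [-0.0528  0.1014]
0.1 [-0.0286  0.1021] [-0.0611  0.1316] plate mid [-0.0532  0.1009]
0.105 [-0.029   0.1016] [-0.0657  0.1359] plate mid [-0.0535  0.1004]
side collar top/axle 0.0835 [0.0104 0.0774]
side collar top/axle 0.09 [0.0039 0.0833]
side collar top/axle 0.0965 [-0.0025  0.0892]
275 276 [-0.036  0.105] 0.069
278 277 [-0.045  0.104] 0.07
282 279 [-0.055  0.103] 0.07
286 281 [-0.069  0.105] 0.073
270 258 [-0.006  0.088] 0.091
266 257 [0.002 0.092] 0.092
253 231 [-0.032  0.101] 0.103
252 234 [-0.039  0.104] 0.092
252 236 [-0.044  0.102] 0.102
251 238 [-0.049  0.103] 0.102
251 240 [-0.054  0.103] 0.103
```

Emit:
send_rows(motion=[0,-1,0,0,1.5,0,-1,0,0,1.5,0,0,0,0,1.5])

```text
time: 8.6
eef_pos: [0.4719, 0.1009, 0.0746]
tcp_rot: [-0.657, 0.754, -0.001, -0.009]
contact_force: [0.2, 0.2, -1.8]
opening: 0.23
```

```bash
python3 -c "
from h import *
toslot(0,.102,.0838)"
```

```text
t 8.6 tcp [0.4719 0.1009 0.0746] xax [-0.136 -0.991  0.014] yax [-0.991  0.137  0.01 ] z [-0.011 -0.013 -1.   ] F [ 0.23  0.18 -1.78] op 0.23 q [ 0.01  0.06  2.15 -0.02  0.94  1.72]
slot bed x,y,z [-0.0256  0.103 ] 0.0865 tcp bed [-0.0966  0.1029] fork yaw in bed 0.1 pitch -0.04
F bed [0.2  0.21] -1.78
shift cm [ 0.1  -2.56  0.24]
```

Emit:
send_rows(motion=[0.1,-0.7,0.3,0,1.5,0,-0.5,0.05,0,1.5,0,0,0,0,1.5])

```text
time: 8.9
eef_pos: [0.4854, 0.0978, 0.0707]
tcp_rot: [-0.657, 0.754, -0.001, -0.008]
contact_force: [0.1, -0.3, -0.9]
opening: 0.233
```

```bash
python3 -c "
from h import *
toslot(0,.102,.0838)
snap('side','6');crop('side','6',220,200,350,300,6,'g2')"
```

```text
t 8.9 tcp [0.4854 0.0978 0.0707] xax [-0.137 -0.99   0.014] yax [-0.991  0.137  0.009] z [-0.011 -0.013 -1.   ] F [ 0.11 -0.25 -0.88] op 0.233 q [ 0.    0.1   2.12 -0.02  0.94  1.72]
slot bed x,y,z [-0.0118  0.1017] 0.0827 tcp bed [-0.0828  0.1016] fork yaw in bed 0.08 pitch -0.039
F bed [ 0.14 -0.24] -0.88
shift cm [-0.02 -1.18 -0.13]
```

View pics/g2.png

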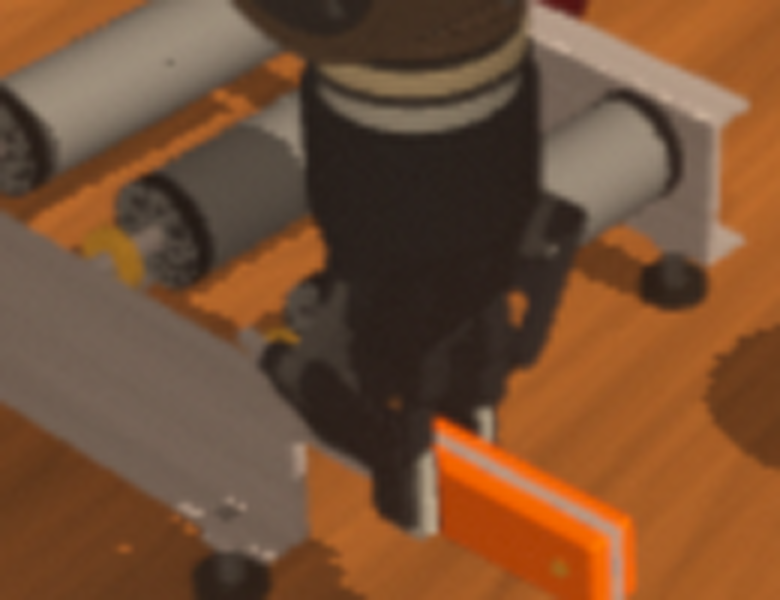

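Emit:
send_rows(motion=[0,-0.6,-0.05,0,1.5,0,-0.5,0,0,1.5,0,0,0,0,1.5])

```text
time: 9.25
eef_pos: [0.4963, 0.0963, 0.0708]
tcp_rot: [-0.657, 0.754, -0.001, -0.009]
contact_force: [-0.8, 0.1, -0.5]
opening: 0.234
```

```bash
python3 -c "
from h import *
toslot(0,.102,.0838)
snap('top','6');crop('top','6',220,180,300,245,9,'g3')"
```

```text
t 9.25 tcp [0.4963 0.0963 0.0708] xax [-0.137 -0.991  0.015] yax [-0.991  0.137  0.011] z [-0.012 -0.013 -1.   ] F [-0.82  0.12 -0.46] op 0.234 q [-0.    0.12  2.09 -0.02  0.94  1.71]
slot bed x,y,z [-0.0008  0.1017] 0.0826 tcp bed [-0.0718  0.1016] fork yaw in bed 0.09 pitch -0.041
F bed [-0.83  0.01] -0.46
shift cm [-0.03 -0.08 -0.12]
```

View pics/g3.png

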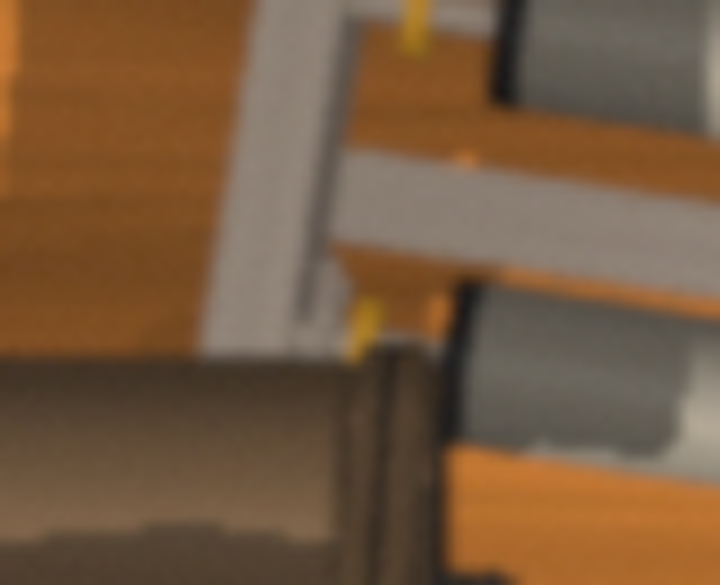

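Emit:
send_rows(motion=[0.3,-0.05,-0.05,0,1.5,0.3,0,0,0,1.5,0,0,0,0,1.5])

```text
time: 9.6
eef_pos: [0.4954, 0.0903, 0.0713]
tcp_rot: [-0.657, 0.754, -0.0, -0.009]
contact_force: [0.7, -0.6, -1.1]
opening: 0.23
```

```bash
python3 -c "
from h import *
toslot(0,.09,.0838)"
```

```text
t 9.6 tcp [0.4954 0.0903 0.0713] xax [-0.136 -0.991  0.014] yax [-0.991  0.136  0.011] z [-0.013 -0.012 -1.   ] F [ 0.73 -0.55 -1.13] op 0.23 q [-0.02  0.12  2.1  -0.02  0.94  1.7 ]
slot bed x,y,z [-0.0008  0.0958] 0.0831 tcp bed [-0.0718  0.0956] fork yaw in bed 0.12 pitch -0.041
F bed [ 0.8  -0.44] -1.13
shift cm [ 0.58 -0.08 -0.06]
```

Emit:
send_rows(motion=[0.3,0,0,0,1.5,0.2,0,0,0,1.5,0,0,0,0,1.5])

```text
time: 9.9
eef_pos: [0.4945, 0.087, 0.0714]
tcp_rot: [-0.658, 0.753, 0.001, -0.007]
contact_force: [0.7, 3.6, -2.0]
opening: 0.232
```

```bash
python3 -c "
from h import *
toslot(0,.085,.0838)"
```

```text
t 9.9 tcp [0.4945 0.087  0.0714] xax [-0.135 -0.991  0.009] yax [-0.991  0.135  0.011] z [-0.012 -0.008 -1.   ] F [ 0.73  3.6  -1.98] op 0.232 q [-0.02  0.11  2.1  -0.01  0.94  1.69]
slot bed x,y,z [-0.0013  0.0924] 0.0832 tcp bed [-0.0722  0.0922] fork yaw in bed 0.19 pitch -0.041
F bed [0.23 3.67] -1.98
shift cm [ 0.74 -0.12 -0.05]
```

Emit:
send_rows(motion=[0.3,-0.05,0,0,1.5,0.3,-0.05,0,0,1.5,0,0,0,0,1.5])

```text
time: 10.2
eef_pos: [0.4943, 0.0833, 0.0713]
tcp_rot: [-0.658, 0.753, 0.003, -0.005]
contact_force: [0.9, 4.8, -1.5]
opening: 0.229
```

```bash
python3 -c "
from h import *
toslot(0,.085,.0838)"
```

```text
t 10.2 tcp [0.4943 0.0833 0.0713] xax [-0.133 -0.991  0.004] yax [-0.991  0.133  0.011] z [-0.012 -0.003 -1.   ] F [ 0.9   4.75 -1.47] op 0.229 q [-0.03  0.11  2.1  -0.    0.94  1.67]
slot bed x,y,z [-0.0009  0.0889] 0.0831 tcp bed [-0.0719  0.0885] fork yaw in bed 0.31 pitch -0.041
F bed [0.23 4.83] -1.47
shift cm [ 0.39 -0.09 -0.07]
```

Emit:
send_rows(motion=[0.3,-0.05,0,0,1.5,0.3,0,0,0,1.5,0,0,0,0,1.5])

```text
time: 10.5
eef_pos: [0.4928, 0.0804, 0.0706]
tcp_rot: [-0.659, 0.752, 0.006, -0.004]
contact_force: [0.6, 6.8, -4.3]
opening: 0.23
```

```bash
python3 -c "
from h import *
toslot(0,.085,.0838)"
```

```text
t 10.5 tcp [0.4928 0.0804 0.0706] xax [-0.13  -0.991 -0.002] yax [-0.991  0.13   0.014] z [-0.014  0.004 -1.   ] F [ 0.64  6.83 -4.25] op 0.23 q [-0.04  0.11  2.11  0.    0.94  1.66]
slot bed x,y,z [-0.0021  0.0859] 0.0822 tcp bed [-0.0731  0.0854] fork yaw in bed 0.46 pitch -0.044
F bed [-0.31  6.85] -4.25
shift cm [ 0.1  -0.2  -0.17]
```

Emit:
send_rows(motion=[0.3,-0.1,-0.05,0,1.5,0.2,-0.1,0,0,1.5,0,0,0,0,1.5])

```text
time: 10.8
eef_pos: [0.4919, 0.0786, 0.0694]
tcp_rot: [-0.661, 0.751, 0.01, -0.004]
contact_force: [0.8, 8.0, -4.0]
opening: 0.232
```

```bash
python3 -c "
from h import *
toslot(0,.085,.0838)
snap('top','7');crop('top','7',220,180,300,245,9,'h3')
snap('side','7');crop('side','7',220,200,350,300,6,'h4')"
```

```text
t 10.8 tcp [0.4919 0.0786 0.0694] xax [-0.127 -0.992 -0.008] yax [-0.992  0.127  0.02 ] z [-0.018  0.01  -1.   ] F [ 0.8   7.99 -4.01] op 0.232 q [-0.05  0.11  2.11  0.01  0.94  1.64]
slot bed x,y,z [-0.0027  0.0843] 0.0806 tcp bed [-0.0737  0.0835] fork yaw in bed 0.68 pitch -0.05
F bed [-0.31  8.02] -4.01
shift cm [-0.07 -0.27 -0.32]
```

View pics/h3.png

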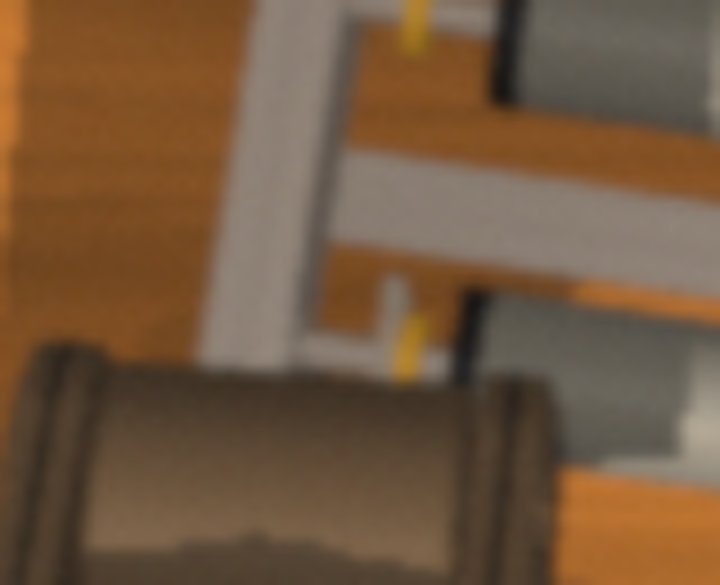

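View pics/h4.png

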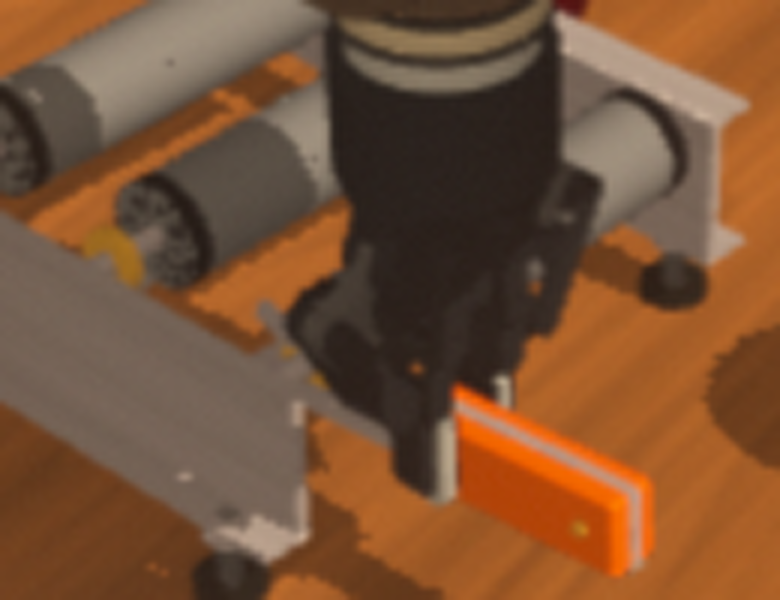

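```bash
python3 - <<'E'
from h import *
for nm,u,v,z in (('collar',410,345,.0935),('plate tip',395,275,.0965),('tubeend near',480,300,.0955),):
    print(nm,bed(ray('top',220+u/9,180+v/9,z)).round(4))
for nm,u,v,z in (('collar0',362,345,.0935),('tubeend0',463,290,.0955)):
    print(nm,bed(ray('top',220+u/9,180+v/9,z)).round(4))
E
```

```text
collar [0.0021 0.0783]
plate tip [0.0191 0.0848]
tubeend near [0.0162 0.0621]
collar0 [0.0001 0.0906]
tubeend0 [0.0181 0.0669]
```

Emit:
send_rows(motion=[0.15,-0.1,-0.15,0,1.5,0.15,-0.1,-0.1,0,1.5,0,0,0,0,1.5])

```text
time: 11.2
eef_pos: [0.4909, 0.079, 0.07]
tcp_rot: [-0.662, 0.749, 0.014, -0.003]
contact_force: [1.5, 7.4, -3.7]
opening: 0.235
```

```bash
python3 -c "
from h import *
toslot(0,.085,.0838)"
```

```text
t 11.2 tcp [0.4909 0.079  0.07  ] xax [-0.123 -0.992 -0.014] yax [-0.992  0.123  0.026] z [-0.024  0.017 -1.   ] F [ 1.47  7.41 -3.7 ] op 0.235 q [-0.05  0.11  2.11  0.02  0.95  1.63]
slot bed x,y,z [-0.0037  0.0849] 0.0808 tcp bed [-0.0747  0.0838] fork yaw in bed 0.91 pitch -0.056
F bed [0.43 7.54] -3.7
shift cm [-0.01 -0.36 -0.31]
```

Emit:
send_rows(motion=[0.3,-0.2,-0.2,0,1.5,0.3,-0.1,-0.1,0,1.5])

```text
time: 11.4
eef_pos: [0.4916, 0.0765, 0.0718]
tcp_rot: [-0.664, 0.748, 0.018, -0.002]
contact_force: [1.3, 15.4, -2.3]
opening: 0.231
```

```bash
python3 -c "
from h import *
toslot(0,.085,.0838)"
```

```text
t 11.4 tcp [0.4916 0.0765 0.0718] xax [-0.119 -0.993 -0.021] yax [-0.992  0.119  0.03 ] z [-0.027  0.024 -0.999] F [ 1.28 15.36 -2.32] op 0.231 q [-0.06  0.11  2.11  0.03  0.96  1.61]
slot bed x,y,z [-0.0027  0.0828] 0.0822 tcp bed [-0.0736  0.0814] fork yaw in bed 1.13 pitch -0.06
F bed [-0.86 15.39] -2.32
shift cm [-0.22 -0.27 -0.16]
```

Emit:
send_rows(motion=[0.2,-0.15,-0.5,0,1.5,0.2,-0.1,-0.6,0,1.5])

```text
time: 11.6
eef_pos: [0.4917, 0.0765, 0.081]
tcp_rot: [-0.665, 0.747, 0.023, -0.001]
contact_force: [1.4, 9.2, -4.2]
opening: 0.228
```

```bash
python3 -c "
from h import *
toslot(0,.085,.110)"
```

```text
t 11.6 tcp [0.4917 0.0765 0.081 ] xax [-0.116 -0.993 -0.029] yax [-0.993  0.115  0.035] z [-0.032  0.033 -0.999] F [ 1.39  9.16 -4.2 ] op 0.228 q [-0.07  0.09  2.1   0.04  0.98  1.6 ]
slot bed x,y,z [-0.0026  0.0831] 0.091 tcp bed [-0.0736  0.0814] fork yaw in bed 1.36 pitch -0.065
F bed [0.11 9.26] -4.2
shift cm [-0.24 -0.2  -1.9 ]
```

Emit:
send_rows(motion=[0.25,-0.1,-0.6,0,1.5,0.25,-0.1,-0.6,0,1.5])

```text
time: 11.8
eef_pos: [0.4913, 0.0758, 0.0915]
tcp_rot: [-0.666, 0.745, 0.028, 0.001]
contact_force: [0.9, 11.0, -3.9]
opening: 0.231
```

```bash
python3 -c "
from h import *
toslot(0,.085,.110)"
```

```text
t 11.8 tcp [0.4913 0.0758 0.0915] xax [-0.113 -0.993 -0.039] yax [-0.993  0.111  0.041] z [-0.037  0.044 -0.998] F [ 0.95 10.95 -3.86] op 0.231 q [-0.07  0.08  2.1   0.05  1.01  1.58]
slot bed x,y,z [-0.003   0.0826] 0.1011 tcp bed [-0.0739  0.0807] fork yaw in bed 1.56 pitch -0.071
F bed [-0.57 10.98] -3.86
shift cm [-0.26 -0.27 -0.89]
```

Emit:
send_rows(motion=[0.22,-0.1,-0.5,0,1.5,0.22,-0.1,-0.6,0,1.5])

```text
time: 12.0
eef_pos: [0.491, 0.0752, 0.1011]
tcp_rot: [-0.667, 0.744, 0.034, 0.002]
contact_force: [1.0, 9.0, -4.2]
opening: 0.231
```

```bash
python3 -c "
from h import *
toslot(0,.085,.112)
p,d=snap('top','8');crop('top','8',220,180,300,245,9,'i3')
p,d=snap('side','8');crop('side','8',200,180,330,280,6,'i4')"
```

```text
t 12.0 tcp [0.491  0.0752 0.1011] xax [-0.11  -0.993 -0.048] yax [-0.993  0.108  0.047] z [-0.041  0.053 -0.998] F [ 1.01  9.   -4.23] op 0.231 q [-0.08  0.06  2.09  0.06  1.03  1.57]
slot bed x,y,z [-0.0032  0.0822] 0.1103 tcp bed [-0.0741  0.08  ] fork yaw in bed 1.74 pitch -0.077
F bed [-0.24  9.05] -4.23
shift cm [-0.28 -0.32 -0.17]
```

View pics/i3.png

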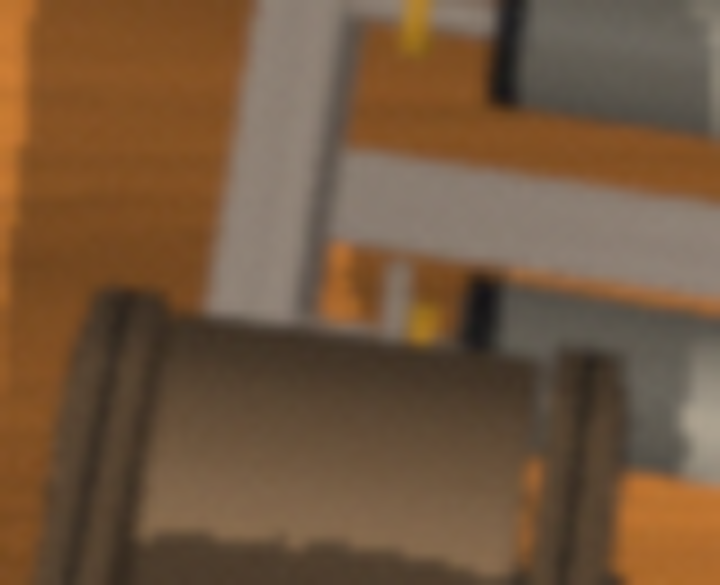

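View pics/i4.png

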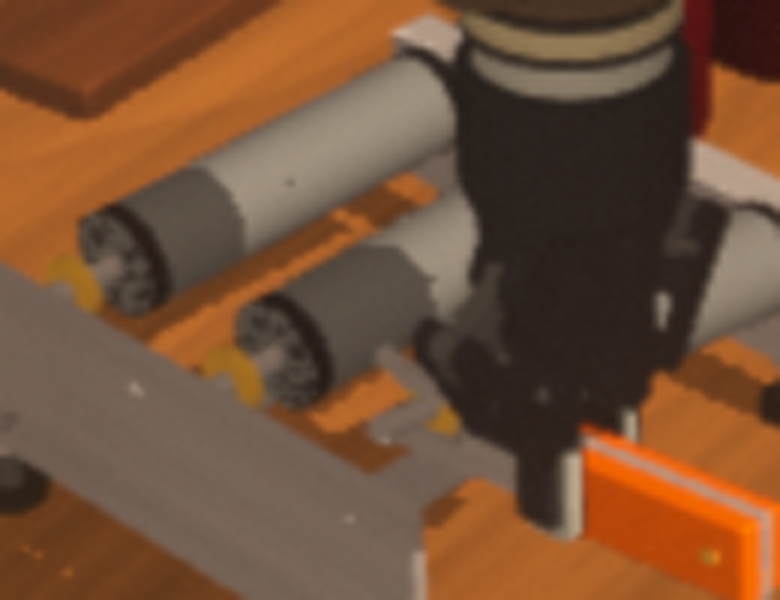

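```bash
python3 - <<'E'
from h import *
C=cloud('side',np.load('side8.npz')['d'])
for u,v in[(263,252),(264,252),(265,251),(266,251),(268,250),(274,250),(264,254),(267,245)]: print(u,v,bed(C[v,u]).round(4),C[v,u,2].round(4))
# rail top ref
for u,v in[(255,255),(262,259)]: print('rail',bed(C[v,u]).round(4),C[v,u,2].round(4))
E
```

```text
263 252 [-0.0057  0.1065] 0.1167
264 252 [-0.0058  0.1039] 0.1153
265 251 [-0.0059  0.1011] 0.1164
266 251 [-0.0089  0.101 ] 0.1178
268 250 [-0.0056  0.0922] 0.114
274 250 [-0.0083  0.0777] 0.1075
264 254 [0.1056 0.0034] -0.0009
267 245 [ 0.1291 -0.0294] -0.0032
rail [0.1176 0.0214] 0.0
rail [0.0563 0.0549] 0.0381
```

Emit:
send_rows(motion=[-0.2,-0.1,-0.05,0,1.5,-0.3,-0.1,-0.05,0,1.5,-0.3,0,0,0,1.5])

```text
time: 12.4
eef_pos: [0.4921, 0.0862, 0.1016]
tcp_rot: [-0.667, 0.744, 0.037, 0.003]
contact_force: [-0.5, 4.8, -3.9]
opening: 0.23
```

```bash
python3 -c "
from h import *
toslot(0,.1,.102)"
```

```text
t 12.4 tcp [0.4921 0.0862 0.1016] xax [-0.109 -0.993 -0.054] yax [-0.993  0.106  0.051] z [-0.045  0.06  -0.997] F [-0.5   4.82 -3.87] op 0.23 q [-0.06  0.07  2.08  0.07  1.04  1.58]
slot bed x,y,z [-0.0037  0.0933] 0.1105 tcp bed [-0.0745  0.091 ] fork yaw in bed 1.85 pitch -0.081
F bed [-1.16  4.71] -3.87
shift cm [-0.61 -0.43  0.86]
```

Emit:
send_rows(motion=[-0.3,-0.1,-0.05,0,1.5,-0.2,-0.1,0,0,1.5,0,0,0,0,1.5])

```text
time: 12.7
eef_pos: [0.4926, 0.0896, 0.1003]
tcp_rot: [-0.667, 0.744, 0.038, -0.0]
contact_force: [0.2, 2.8, -4.3]
opening: 0.231
```

```bash
python3 -c "
from h import *
toslot(0,.1,.102)
p,d=snap('side','9');crop('side','9',200,180,330,280,6,'j4')
C=cloud('side',d)
for v in range(250,262,2): print([(u,bed(C[v,u]).round(3).tolist(),C[v,u,2].round(3)) for u in range(252,268,3)])
"
```

```text
t 12.7 tcp [0.4926 0.0896 0.1003] xax [-0.11  -0.993 -0.05 ] yax [-0.993  0.107  0.057] z [-0.051  0.056 -0.997] F [ 0.22  2.77 -4.31] op 0.231 q [-0.05  0.08  2.08  0.06  1.04  1.6 ]
slot bed x,y,z [-0.0036  0.0968] 0.1088 tcp bed [-0.0745  0.0945] fork yaw in bed 1.81 pitch -0.087
F bed [-0.16  2.77] -4.31
shift cm [-0.28 -0.41  0.67]
[(252, [0.136, 0.013], np.float64(0.001)), (255, [0.131, 0.008], np.float64(0.001)), (258, [0.125, 0.004], np.float64(0.002)), (261, [0.12, -0.001], np.float64(0.002)), (264, [0.012, 0.088], np.float64(0.103)), (267, [-0.009, 0.098], np.float64(0.119))]
[(252, [0.131, 0.018], np.float64(0.0)), (255, [0.125, 0.014], np.float64(0.001)), (258, [0.117, 0.012], np.float64(0.004)), (261, [0.116, 0.003], np.float64(-0.0)), (264, [-0.002, 0.1], np.float64(0.111)), (267, [-0.006, 0.095], np.float64(0.111))]
[(252, [0.027, 0.108], np.float64(0.096)), (255, [0.124, 0.016], np.float64(-0.003)), (258, [0.118, 0.012], np.float64(-0.002)), (261, [-0.004, 0.111], np.float64(0.113)), (264, [-0.005, 0.103], np.float64(0.109)), (267, [-0.007, 0.097], np.float64(0.107))]
[(252, [0.02, 0.115], np.float64(0.098)), (255, [0.014, 0.112], np.float64(0.099)), (258, [0.0, 0.116], np.float64(0.109)), (261, [-0.006, 0.113], np.float64(0.11)), (264, [-0.008, 0.107], np.float64(0.108)), (267, [-0.004, 0.094], np.float64(0.099))]
[(252, [0.013, 0.121], np.float64(0.1)), (255, [0.011, 0.115], np.float64(0.097)), (258, [-0.001, 0.117], np.float64(0.105)), (261, [-0.008, 0.115], np.float64(0.107)), (264, [0.001, 0.099], np.float64(0.094)), (267, [-0.008, 0.098], np.float64(0.098))]
[(252, [0.011, 0.123], np.float64(0.097)), (255, [0.006, 0.119], np.float64(0.097)), (258, [-0.002, 0.118], np.float64(0.1)), (261, [-0.007, 0.114], np.float64(0.101)), (264, [0.048, 0.057], np.float64(0.04)), (267, [0.044, 0.051], np.float64(0.039))]
```

View pics/j4.png

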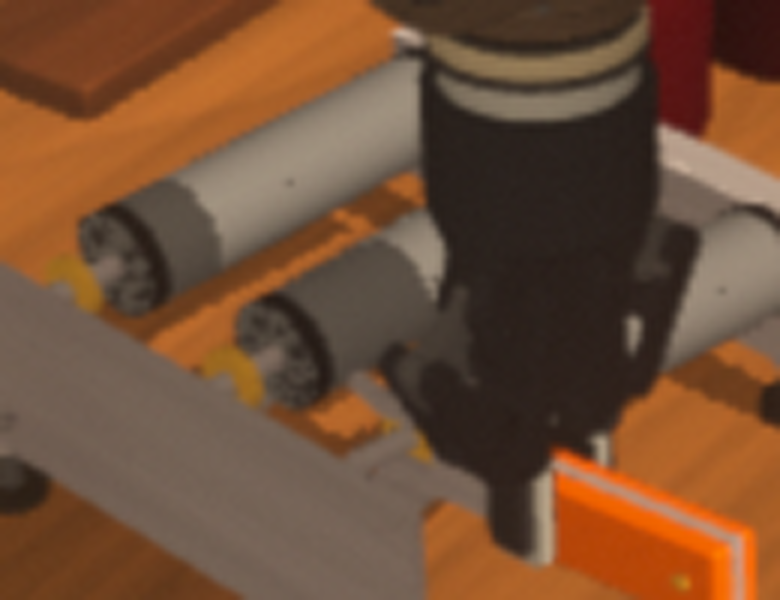

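Emit:
send_rows(motion=[-0.2,-0.1,0.15,0,1.5,-0.1,0,0.25,0,1.5,0,0,0.2,0,1.5,0,0,0,0,1.5])

```text
time: 13.15
eef_pos: [0.4951, 0.0919, 0.095]
tcp_rot: [-0.667, 0.744, 0.036, 0.0]
contact_force: [-0.0, 0.7, -1.6]
opening: 0.227
```

```bash
python3 -c "
from h import *
toslot(0,.1,.102)
p,d=snap('side','10');crop('side','10',200,180,330,280,6,'k4')
"
```

```text
t 13.15 tcp [0.4951 0.0919 0.095 ] xax [-0.111 -0.993 -0.049] yax [-0.993  0.108  0.054] z [-0.048  0.054 -0.997] F [-0.02  0.66 -1.56] op 0.227 q [-0.04  0.09  2.07  0.06  1.03  1.6 ]
slot bed x,y,z [-0.0015  0.0993] 0.1038 tcp bed [-0.0724  0.0971] fork yaw in bed 1.74 pitch -0.084
F bed [-0.11  0.65] -1.56
shift cm [-0.06 -0.16  0.17]
```

View pics/k4.png

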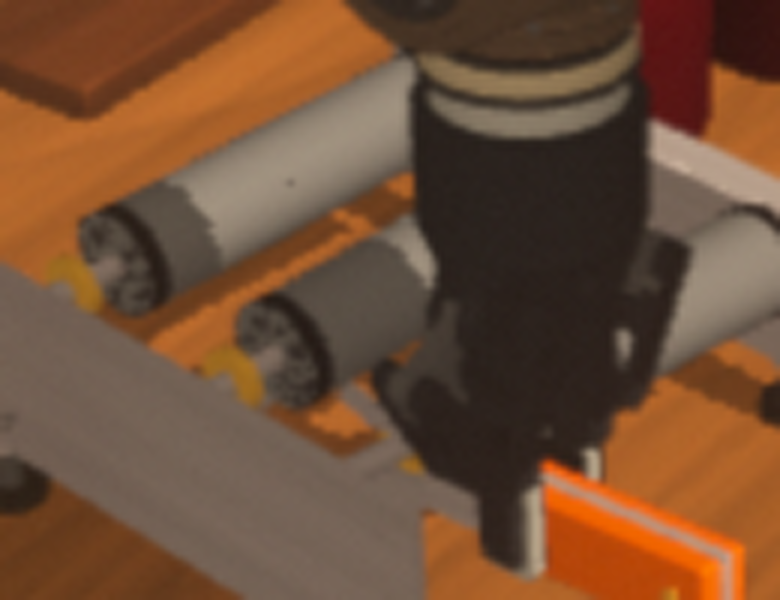

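Emit:
send_rows(motion=[0,0.7,-0.04,0,1.5,0,0.8,-0.06,0,1.5,0,0,0,0,1.5])

```text
time: 13.5
eef_pos: [0.4798, 0.0936, 0.0979]
tcp_rot: [-0.667, 0.744, 0.036, 0.001]
contact_force: [0.1, -0.1, -1.4]
opening: 0.23
```

```bash
python3 -c "
from h import *
toslot(-.07,.1,.103)
"
```

```text
t 13.5 tcp [0.4798 0.0936 0.0979] xax [-0.11  -0.993 -0.049] yax [-0.993  0.108  0.052] z [-0.046  0.054 -0.997] F [ 0.09 -0.07 -1.36] op 0.23 q [-0.04  0.05  2.11  0.06  1.03  1.61]
slot bed x,y,z [-0.0168  0.0989] 0.1068 tcp bed [-0.0877  0.0967] fork yaw in bed 1.75 pitch -0.082
F bed [ 0.1  -0.06] -1.36
shift cm [-0.24  5.28  0.67]
```

Emit:
send_rows(motion=[0,1,0.2,0,1.5,0,1.5,0.1,0,1.5,0,2,0.1,0,1.5,0,2,0.1,0,1.5,0,0,0,0,1.5])

```text
time: 14.0
eef_pos: [0.4103, 0.1014, 0.0957]
tcp_rot: [-0.667, 0.744, 0.036, 0.001]
contact_force: [0.6, -0.3, -1.9]
opening: 0.23
```

```bash
python3 -c "
from h import *
toslot(-.07,.1,.103)
p,d=snap('side','11');crop('side','11',200,180,330,280,6,'l4')
p,d=snap('top','11');crop('top','11',220,160,360,260,5,'l3')
"
```

```text
t 14.0 tcp [0.4103 0.1014 0.0957] xax [-0.11  -0.993 -0.049] yax [-0.993  0.108  0.052] z [-0.046  0.054 -0.997] F [ 0.6  -0.25 -1.91] op 0.23 q [-0.03 -0.1   2.26  0.06  1.03  1.62]
slot bed x,y,z [-0.0868  0.097 ] 0.1046 tcp bed [-0.1576  0.0949] fork yaw in bed 1.75 pitch -0.082
F bed [ 0.63 -0.17] -1.91
shift cm [-0.24 -1.69  0.09]
```

View pics/l4.png

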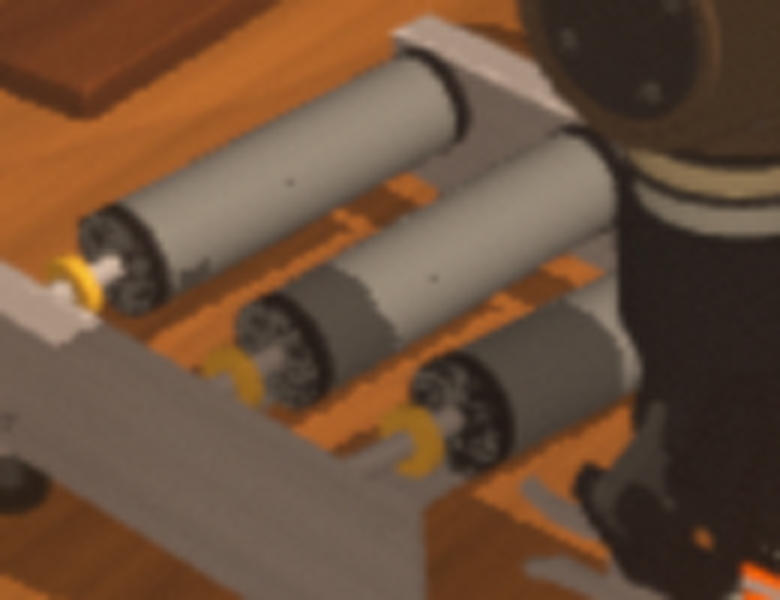

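View pics/l3.png

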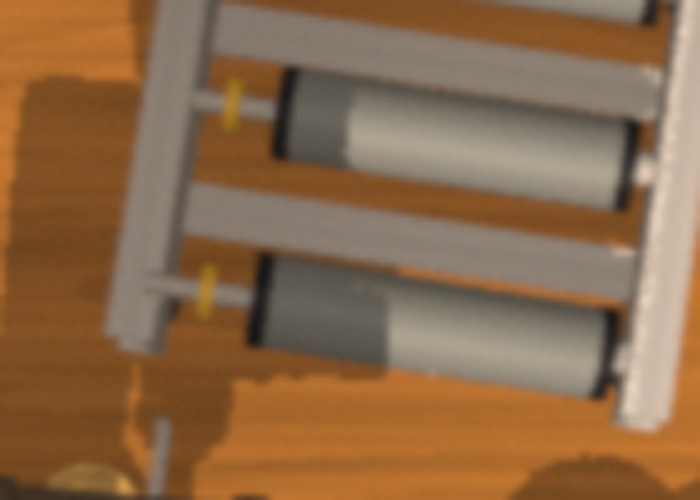

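Emit:
send_rows(motion=[0,0.3,-2,0,1.5,0,0,-3,0,1.5,2,0,-1,0,1.5,3.5,-0.9,0,0,1.5,4,-1.1,0,0,1.5,4,-1.1,0,0,1.5,4,-1.1,0,0,1.5,4,-1.1,0,0,1.5,4,-1.1,0,0,1.5,4,-1.1,0,0,1.5,3,-1,0,0,1.5,0,0,0,0,1.5])

```text
time: 15.3
eef_pos: [0.4756, -0.2542, 0.1455]
tcp_rot: [-0.667, 0.744, 0.024, 0.007]
contact_force: [-0.1, 0.3, -1.4]
opening: 0.238
```

```bash
python3 -c "
from h import *
goto(.47,-.26,.06,78)
"
```

```text
t 15.3 tcp [ 0.4756 -0.2542  0.1455] xax [-0.11  -0.993 -0.043] yax [-0.994  0.109  0.027] z [-0.022  0.046 -0.999] F [-0.15  0.27 -1.37] op 0.238 q [-0.69  0.1   1.96  0.02  1.13  0.98]
shift cm [1.01 0.27 8.52] spin 0.099
```

Emit:
send_rows(motion=[0.8,0.2,3,0.05,1.5,0,0,3,0.05,1.5,0,0,3,0,1.5,0,0,2,0,1.5,0,0,1,0,1.5,0,0,0,0,1.5])

```text
time: 15.9
eef_pos: [0.4752, -0.2609, 0.0232]
tcp_rot: [-0.626, 0.779, 0.021, 0.007]
contact_force: [-0.7, 0.0, -1.5]
opening: 0.227
```

```bash
python3 -c "
from h import *
goto(.47,-.26,.009,78)
"
```

```text
t 15.9 tcp [ 0.4752 -0.2609  0.0232] xax [-0.216 -0.976 -0.038] yax [-0.976  0.215  0.024] z [-0.015  0.042 -0.999] F [-0.66  0.01 -1.46] op 0.227 q [-0.7   0.28  2.01  0.03  0.89  1.07]
shift cm [0.08 0.49 1.43] spin -0.008
```

Emit:
send_rows(motion=[0,0,0.6,0,1.5,0,0,0.4,0,1.5,0,0,0.3,0,1.5,0,0,0,0,1.5])

```text
time: 16.3
eef_pos: [0.4777, -0.2618, 0.0127]
tcp_rot: [-0.627, 0.779, 0.018, 0.008]
contact_force: [-0.6, 0.3, -0.7]
opening: 0.233
```

```bash
python3 -c "
from h import *
goto(.47,-.26,.009,78)
p,d=snap('side','12');crop('side','12',320,160,450,260,6,'m4')
"
```

```text
t 16.3 tcp [ 0.4777 -0.2618  0.0127] xax [-0.215 -0.976 -0.035] yax [-0.977  0.214  0.018] z [-0.01   0.038 -0.999] F [-0.62  0.31 -0.73] op 0.233 q [-0.7   0.31  2.01  0.03  0.86  1.07]
shift cm [0.   0.79 0.38] spin -0.007
```

View pics/m4.png

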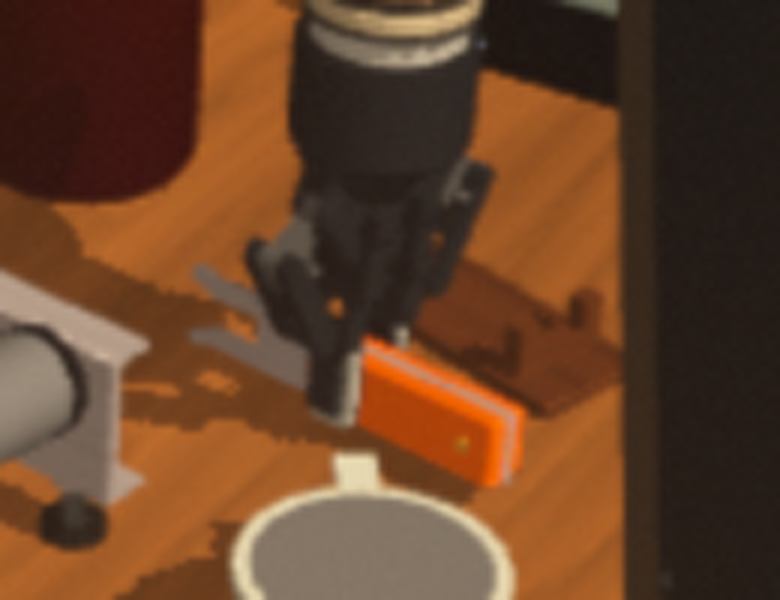

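Emit:
send_rows(motion=[0,0.1,0.4,0,1.5,0,0,0.3,0,1.5,0,0,0,0,1.5])

```text
time: 16.65
eef_pos: [0.4777, -0.2624, 0.0079]
tcp_rot: [-0.627, 0.779, 0.016, 0.008]
contact_force: [-2.6, 2.0, 1.7]
opening: 0.229
```

Emit:
send_rows(motion=[0,0,0,0,2.5,0,0,0,0,3.5,0,0,0,0,5,0,0,0,0,5,0,0,0,0,5])

```text
time: 17.15
eef_pos: [0.4785, -0.2631, 0.0085]
tcp_rot: [-0.627, 0.779, 0.015, 0.008]
contact_force: [0.2, -0.1, 0.4]
opening: 0.586
```

```bash
python3 -c "
from h import *
st()
p,d=snap('side','13');crop('side','13',320,160,450,260,6,'n4')
"
```

```text
t 17.15 tcp [ 0.4785 -0.2631  0.0085] xax [-0.214 -0.976 -0.032] yax [-0.977  0.214  0.013] z [-0.006  0.034 -0.999] F [ 0.22 -0.06  0.39] op 0.586 q [-0.7   0.31  2.01  0.03  0.85  1.07]
```

View pics/n4.png

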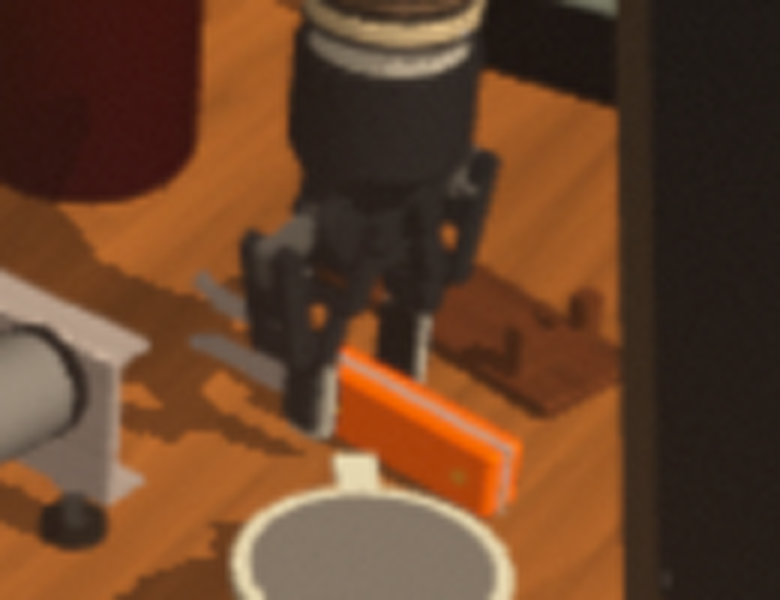

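Emit:
send_rows(motion=[0,0,-1,0,5,0,0,-2,0,5,0,0,-3,0,5,0,0,-4,0,6,0,0,-4,0,7,0,0,-3,0,8,0,0,0,-0.14,8.5,0,0,0,-0.14,8.5,0,0,0,-0.14,8.5,0,0,0,-0.14,8.5,0,0,0,-0.14,8.5,0,0,0,-0.14,8.5])

```text
time: 18.4
eef_pos: [0.48, -0.2697, 0.1954]
tcp_rot: [0.897, -0.441, -0.006, -0.013]
contact_force: [-0.4, 0.7, -1.1]
opening: 0.996
```

Emit:
send_rows(motion=[0,0,0,-0.14,8.5,0,0,0,-0.14,8.5,0,0,0,-0.14,8.5,0,0,0,-0.14,8.5,0,0,0,-0.14,8.5,0,0,0,-0.05,8.5,0,0,0,0,8.5])

```text
time: 19.1
eef_pos: [0.4798, -0.2695, 0.201]
tcp_rot: [0.998, -0.065, 0.001, -0.013]
contact_force: [-0.6, -0.5, 1.0]
opening: 0.992
```

```bash
python3 - <<'E'
from h import *
goto(.5516,-.0262,.16,-7.95)
p,d=snap('top','14');C=cloud('top',d)
b=bed(C);z=C[...,2]
# roller ridge: fit axis of tube from points
m=(z>.075)&(abs(b[...,0])<.03)&(b[...,1]>-.098)&(b[...,1]<.066)
for y0 in np.arange(-.09,.06,.03):
    k=m&(abs(b[...,1]-y0)<.015);q=b[k];zz=z[k];print(y0.round(2),k.sum(),'x mean',q[:,0].mean().round(4),'mid',((q[:,0].min()+q[:,0].max())/2).round(4),'ztop',np.median(zz[abs(q[:,0]-q[:,0].mean())<.006]).round(4))
print('tube y',b[...,1][(z>.085)&(abs(b[...,0])<.01)&(abs(b[...,1])<.105)].min(),)
k=(z>.085)&(abs(b[...,0])<.008);h,e=np.histogram(b[...,1][k],np.arange(-.14,.14,.005));print(list(zip(e.round(3),h)))
E
```

```text
t 19.1 tcp [ 0.4798 -0.2695  0.201 ] xax [ 0.992 -0.129  0.001] yax [-0.129 -0.991 -0.026] z [ 0.004  0.025 -1.   ] F [-0.61 -0.54  1.  ] op 0.992 q [-0.71  0.04  1.91  0.02  1.2  -0.59]
shift cm [  3.98 -24.94   4.75] spin 0.01
-0.09 184 x mean 0.0003 mid 0.0021 ztop 0.1065
-0.06 245 x mean 0.0002 mid 0.0016 ztop 0.1091
-0.03 241 x mean 0.0001 mid 0.0014 ztop 0.1123
0.0 245 x mean -0.0004 mid 0.001 ztop 0.1152
0.03 248 x mean -0.0003 mid 0.0014 ztop 0.1178
tube y -0.10384073469398797
[(np.float64(-0.14), np.int64(0)), (np.float64(-0.135), np.int64(6)), (np.float64(-0.13), np.int64(15)), (np.float64(-0.125), np.int64(16)), (np.float64(-0.12), np.int64(15)), (np.float64(-0.115), np.int64(14)), (np.float64(-0.11), np.int64(14)), (np.float64(-0.105), np.int64(12)), (np.float64(-0.1), np.int64(15)), (np.float64(-0.095), np.int64(14)), (np.float64(-0.09), np.int64(16)), (np.float64(-0.085), np.int64(15)), (np.float64(-0.08), np.int64(15)), (np.float64(-0.075), np.int64(14)), (np.float64(-0.07), np.int64(16)), (np.float64(-0.065), np.int64(16)), (np.float64(-0.06), np.int64(15)), (np.float
[... 638 characters left out ...]
5), np.int64(15)), (np.float64(0.04), np.int64(17)), (np.float64(0.045), np.int64(16)), (np.float64(0.05), np.int64(17)), (np.float64(0.055), np.int64(15)), (np.float64(0.06), np.int64(16)), (np.float64(0.065), np.int64(8)), (np.float64(0.07), np.int64(10)), (np.float64(0.075), np.int64(8)), (np.float64(0.08), np.int64(11)), (np.float64(0.085), np.int64(15)), (np.float64(0.09), np.int64(7)), (np.float64(0.095), np.int64(11)), (np.float64(0.1), np.int64(9)), (np.float64(0.105), np.int64(8)), (np.float64(0.11), np.int64(14)), (np.float64(0.115), np.int64(15)), (np.float64(0.12), np.int64(15)), (np.float64(0.125), np.int64(14)), (np.float64(0.13), np.int64(6)), (np.float64(0.135), np.int64(0))]
```

View pics/top14.png

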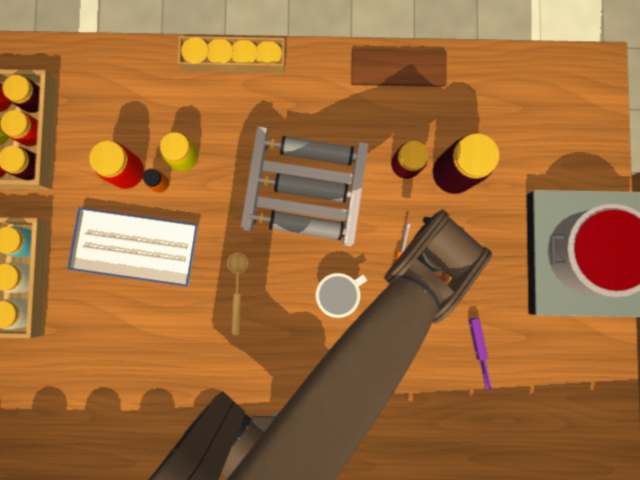

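Emit:
send_rows(motion=[0.5,-3,0.2,0.01,8.5,0.6,-4,0.5,0,8.5,0.6,-4,0.5,0,8.5,0.6,-4,0.5,0,8.5,0.6,-4,0.5,0,8.5,0.6,-4,0.5,0,8.5,0.4,-2,0.3,0,8.5,0,0,0,0,8.5])

```text
time: 19.95
eef_pos: [0.5578, -0.0202, 0.1803]
tcp_rot: [0.997, -0.078, 0.004, -0.011]
contact_force: [-0.1, 0.7, -0.3]
opening: 0.994
```

```bash
python3 -c "
from h import *
goto(.5515,-.0270,.14,-7.95)"
```

```text
t 19.95 tcp [ 0.5578 -0.0202  0.1803] xax [ 0.988 -0.155  0.007] yax [-0.155 -0.988 -0.023] z [ 0.01   0.022 -1.   ] F [-0.15  0.72 -0.28] op 0.994 q [-0.23  0.07  1.92  0.03  1.15 -0.08]
shift cm [-0.54  0.87  4.01] spin -0.017
```

Emit:
send_rows(motion=[-0.5,0.8,1,-0.017,8.5,0,0,2,0,8.5,0,0,2,0,8.5,0,0,0,0,8.5])

```text
time: 20.35
eef_pos: [0.5526, -0.0283, 0.1313]
tcp_rot: [0.997, -0.07, 0.006, -0.01]
contact_force: [-0.8, -0.6, -0.1]
opening: 0.994
```

```bash
python3 -c "
from h import *
goto(.5515,-.0270,.073,-7.95)
snap('side','15');crop('side','15',200,160,360,280,5,'o1')"
```

```text
t 20.35 tcp [ 0.5526 -0.0283  0.1313] xax [ 0.99  -0.14   0.011] yax [-0.14  -0.99  -0.021] z [ 0.013  0.019 -1.   ] F [-0.79 -0.6  -0.1 ] op 0.994 q [-0.24  0.12  1.97  0.03  1.05 -0.12]
shift cm [-0.19  0.01  5.83] spin -0.002
```

View pics/o1.png

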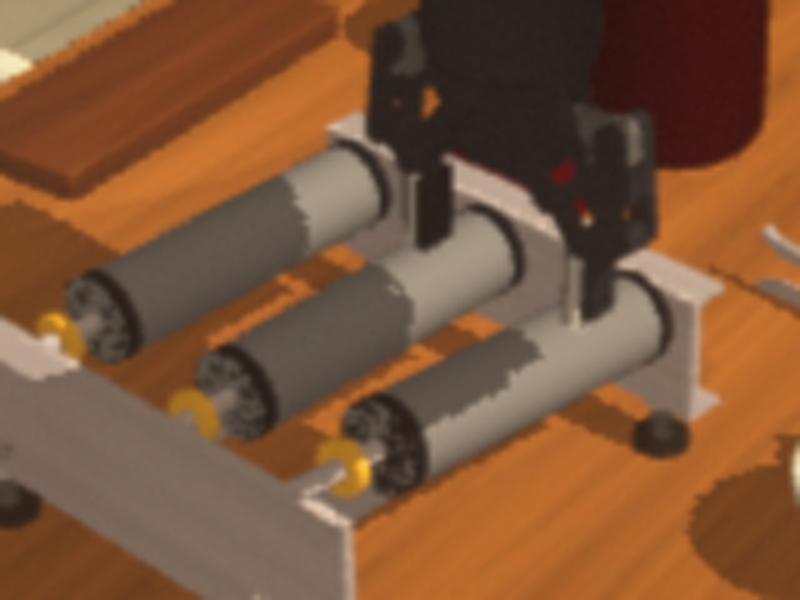

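Emit:
send_rows(motion=[-0.2,0,1,0,8.5,-0.05,0,1,0,8.5,-0.05,0,1,0,8.5,0,0,0,0,8.5])

```text
time: 20.8
eef_pos: [0.5528, -0.0294, 0.1042]
tcp_rot: [0.997, -0.071, 0.01, -0.009]
contact_force: [0.1, 0.4, 0.1]
opening: 0.996
```

```bash
python3 -c "
from h import *
goto(.5515,-.0270,.073,-7.95)
"
```

```text
t 20.8 tcp [ 0.5528 -0.0294  0.1042] xax [ 0.99  -0.142  0.019] yax [-0.142 -0.99  -0.02 ] z [ 0.022  0.017 -1.   ] F [0.08 0.44 0.09] op 0.996 q [-0.25  0.15  1.99  0.03  0.99 -0.12]
shift cm [-0.22 -0.16  3.12] spin -0.004
```

Emit:
send_rows(motion=[-0.3,-0.1,1,0,8.5,-0.1,0,1,0,8.5,-0.05,0,0.9,0,8.5,0,0,0,0,8.5])

```text
time: 21.2
eef_pos: [0.5488, -0.027, 0.0727]
tcp_rot: [0.997, -0.071, 0.01, -0.009]
contact_force: [-0.1, -0.8, 0.4]
opening: 0.997
```

```bash
python3 -c "
from h import *
goto(.5515,-.0270,.073,-7.95)
snap('side','16');crop('side','16',200,160,360,280,5,'o2')"
```

```text
t 21.2 tcp [ 0.5488 -0.027   0.0727] xax [ 0.99  -0.142  0.019] yax [-0.142 -0.99  -0.02 ] z [ 0.022  0.017 -1.   ] F [-0.13 -0.78  0.4 ] op 0.997 q [-0.24  0.19  2.01  0.03  0.93 -0.12]
shift cm [ 0.27 -0.04 -0.03] spin -0.004
```

View pics/o2.png

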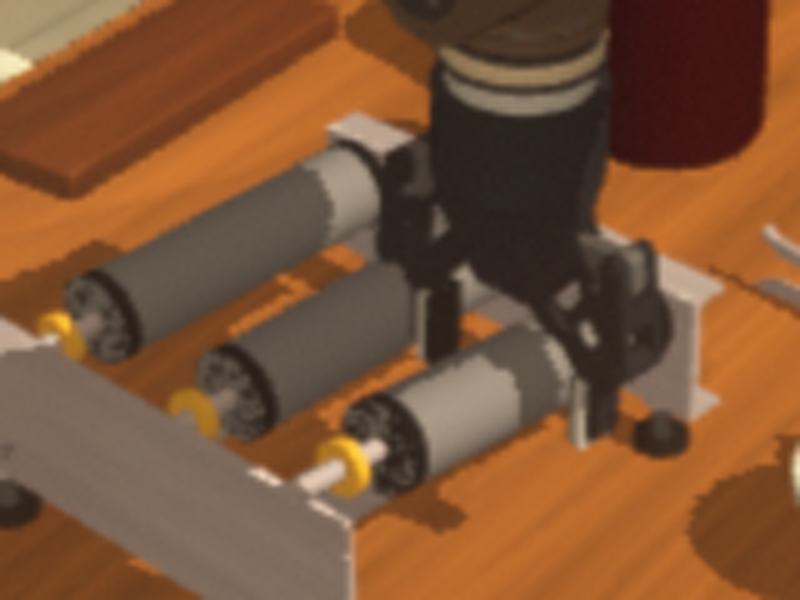

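Emit:
send_rows(motion=[0.25,0,0,0,8,0,0,0,0,6,0,0,0,0,5,0,0,0,0,4,0,0,0,0,3.5,0,0,0,0,3.5,0,0,0,0,3.5,0,0,0,0,3.5], grip_force=45)

```text
time: 22.05
eef_pos: [0.5536, -0.0278, 0.0748]
tcp_rot: [0.997, -0.071, 0.013, -0.009]
contact_force: [0.4, 0.1, -0.9]
opening: 0.505
```

```bash
python3 -c "
from h import *
goto(.5515,-.0270,.073,-7.95);print(bed(ctrl.get_state()['eef_pos']))
snap('side','17');crop('side','17',200,160,360,280,5,'o3')"
```

```text
t 22.05 tcp [ 0.5536 -0.0278  0.0748] xax [ 0.989 -0.143  0.024] yax [-0.142 -0.99  -0.02 ] z [ 0.027  0.016 -1.   ] F [ 0.43  0.1  -0.9 ] op 0.505 q [-0.24  0.19  2.    0.03  0.93 -0.12]
shift cm [-0.23 -0.04  0.17] spin -0.004
[ 0.00218419 -0.01330447]
```

View pics/o3.png

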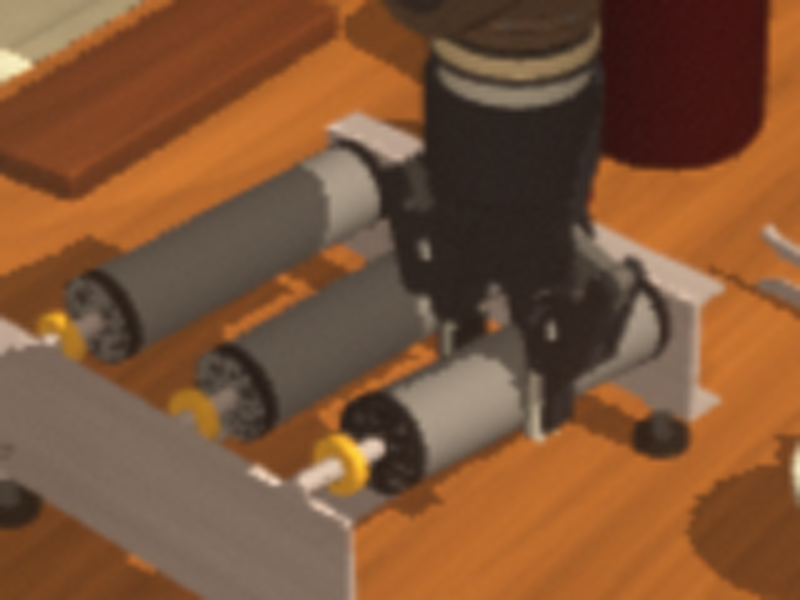

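Emit:
send_rows(motion=[0,-0.4,-0.05,0,3.5,0,-0.5,-0.05,0,3.5,0,-0.5,-0.05,0,3.5,0,0,0,0,3.5], grip_force=60)

```text
time: 22.5
eef_pos: [0.5542, -0.0129, 0.0751]
tcp_rot: [0.997, -0.072, 0.011, -0.009]
contact_force: [1.0, -0.5, -3.5]
opening: 0.496
```

```bash
python3 -c "
from h import *
st();print(bed(ctrl.get_state()['eef_pos']))
snap('side','18');crop('side','18',200,160,360,280,5,'o4');snap('top','18');crop('top','18',230,160,370,260,5,'o5')"
```

```text
t 22.5 tcp [ 0.5542 -0.0129  0.0751] xax [ 0.989 -0.143  0.021] yax [-0.143 -0.99  -0.019] z [ 0.023  0.016 -1.   ] F [ 1.03 -0.5  -3.54] op 0.496 q [-0.22  0.2   2.    0.03  0.93 -0.09]
[0.00068729 0.00146937]
```

View pics/o4.png

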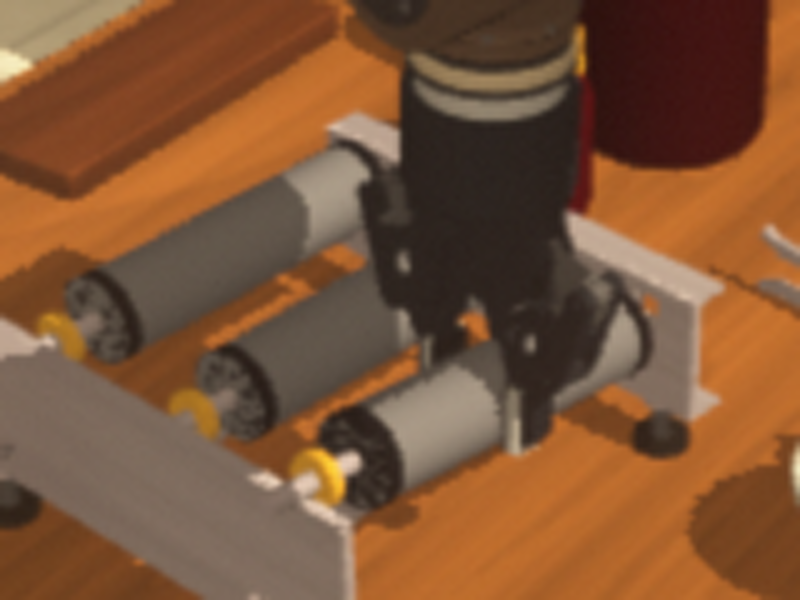

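View pics/o5.png

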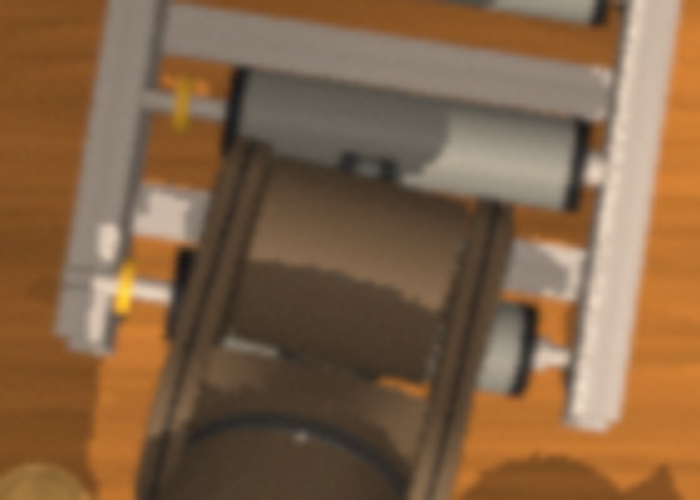

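Emit:
send_rows(motion=[0,-0.2,0,0,3.5,0,0,-0.4,0,3.5,0,0,-0.6,0,3.5,0,0,0,0,3.5])

```text
time: 23.0
eef_pos: [0.5527, -0.0112, 0.0845]
tcp_rot: [0.997, -0.071, 0.009, -0.009]
contact_force: [-0.6, 0.4, -3.8]
opening: 0.495
```

```bash
python3 -c "
from h import *
st();print(bed(ctrl.get_state()['eef_pos']))
snap('side','19');crop('side','19',200,160,360,280,5,'o6')"
```

```text
t 23.0 tcp [ 0.5527 -0.0112  0.0845] xax [ 0.99  -0.142  0.017] yax [-0.141 -0.99  -0.018] z [ 0.019  0.016 -1.   ] F [-0.59  0.45 -3.77] op 0.495 q [-0.21  0.18  1.99  0.02  0.95 -0.08]
[-0.00100395  0.00303847]
```

View pics/o6.png

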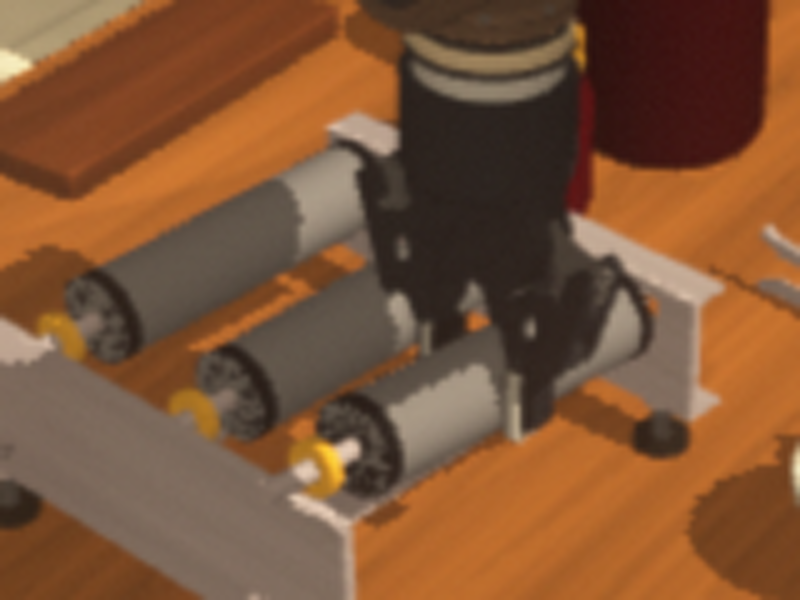

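Emit:
send_rows(motion=[0,0,-1.5,0,3.5,0,0,-2,0,3.5,0,0,-2.5,0,3.5,0,0,-2,0,3.5,0,0,0,0,3.5])

```text
time: 23.55
eef_pos: [0.5497, -0.0125, 0.1688]
tcp_rot: [0.997, -0.071, 0.007, -0.009]
contact_force: [1.7, 0.3, -4.5]
opening: 0.499
```

```bash
python3 -c "
from h import *
goto(.4985,.388,.15,-7.2)"
```

```text
t 23.55 tcp [ 0.5497 -0.0125  0.1688] xax [ 0.99  -0.142  0.013] yax [-0.141 -0.99  -0.018] z [ 0.016  0.016 -1.   ] F [ 1.72  0.27 -4.5 ] op 0.499 q [-0.22  0.06  1.95  0.02  1.12 -0.08]
shift cm [-10.77 -38.88   2.45] spin -0.017
```

Emit:
send_rows(motion=[-0.5,-2,0,-0.017,3.5,-0.9,-3,0,0,3.5,-1,-3.5,0,0,3.5,-1,-3.5,0,0,3.5,-1,-3.5,0,0,3.5,-1,-3.5,0,0,3.5,-1,-3.5,0,0,3.5,-1,-3.5,0,0,3.5,-1,-3.5,0,0,3.5,-1,-3,0,0,3.5,-0.8,-2,0,0,3.5,0,0,0,0,3.5])

```text
time: 24.75
eef_pos: [0.4855, 0.3534, 0.166]
tcp_rot: [0.998, -0.065, 0.003, -0.006]
contact_force: [-0.2, -0.8, -4.6]
opening: 0.497
```

```bash
python3 -c "
from h import *
goto(.4985,.388,.12,-7.2)
snap('side','20');snap('top','20')"
```

```text
t 24.75 tcp [0.4855 0.3534 0.166 ] xax [ 0.992 -0.129  0.006] yax [-0.129 -0.992 -0.013] z [ 0.007  0.012 -1.   ] F [-0.25 -0.84 -4.55] op 0.497 q [0.46 0.18 1.83 0.01 1.12 0.58]
shift cm [ 0.82 -3.54  4.65] spin -0.004
```

View pics/side20.png

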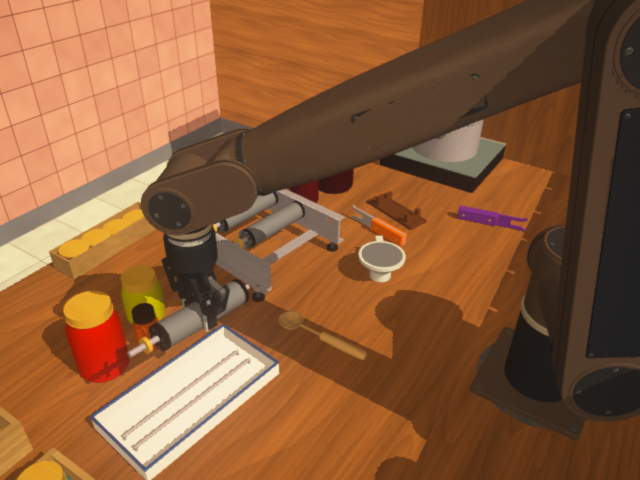

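```bash
python3 - <<'E'
from h import *
z=np.load('top0.npz');p=z['p'].astype(int)
T=np.array([.4999,.3875]);a=-.1257
for sg in (1,-1):
  pts=[]
v,u=np.mgrid[0:480,0:640]
W=np.array([[ray('top',uu,vv,.014) for uu in range(70,200)] for vv in range(205,290)])
d=W[...,:2]-T;c,s=np.cos(a),np.sin(a);X=d[...,0]*c+d[...,1]*s;Y=-d[...,0]*s+d[...,1]*c
L=p[205:290,70:200].sum(-1)
m=(abs(Y)<.1)&(abs(X)<.05)
for x in np.arange(-.04,.0401,.002):
    k=m&(abs(X-x)<.001);print(x.round(3),L[k].mean().round(0),end=' | ')
for lo,hi in((-.1,-.03),(-.03,.03),(.03,.1)):
    o=[]
    for x0 in(-.016,.016):
        k=(Y>lo)&(Y<hi)&(abs(X-x0)<.009);w=np.clip(L[k].max()-60-L[k],0,None).astype(float);o.append((X[k]*w).sum()/w.sum())
    print('\n',lo,hi,np.round(o,4))
E
```

```text
Traceback (most recent call last):
  File "h.py", line 26, in ray
    c=cams.camera_params(n);d=R.from_quat(c['attitude']).as_matrix()@[(u-c['cx'])/c['fx'],(v-c['cy'])/c['fy'],1];return c['xyz']+d*(z-c['xyz'][2])/d[2]
ValueError: time passes only in moves, steps and waits
```

```bash
python3 - <<'E'
from h import *
z=np.load('top0.npz');p=z['p'].astype(int)
T=np.array([.4999,.3875]);a=-.1257
cp=cams.camera_params('top');M=R.from_quat(cp['attitude']).as_matrix()
v,u=np.mgrid[205:290,70:200]
D=np.stack([(u-cp['cx'])/cp['fx'],(v-cp['cy'])/cp['fy'],np.ones_like(u)],-1)@M.T
W=cp['xyz']+D*((.014-cp['xyz'][2])/D[...,2])[...,None]
d=W[...,:2]-T;c,s=np.cos(a),np.sin(a);X=d[...,0]*c+d[...,1]*s;Y=-d[...,0]*s+d[...,1]*c
L=p[205:290,70:200].sum(-1)
m=(abs(Y)<.1)&(abs(X)<.05)
for x in np.arange(-.04,.0401,.003):
    k=m&(abs(X-x)<.0015);print(x.round(3),L[k].mean().round(0),end=' | ')
for lo,hi in((-.1,-.03),(-.03,.03),(.03,.1)):
    o=[]
    for x0 in(-.016,.016):
        k=(Y>lo)&(Y<hi)&(abs(X-x0)<.009);w=np.clip(L[k].max()-60-L[k],0,None).astype(float);o.append((X[k]*w).sum()/w.sum())
    print('\n',lo,hi,np.round(o,4))
E
```

```text
-0.04 730.0 | -0.037 730.0 | -0.034 730.0 | -0.031 730.0 | -0.028 730.0 | -0.025 730.0 | -0.022 724.0 | -0.019 671.0 | -0.016 567.0 | -0.013 564.0 | -0.01 591.0 | -0.007 588.0 | -0.004 664.0 | -0.001 724.0 | 0.002 730.0 | 0.005 730.0 | 0.008 730.0 | 0.011 713.0 | 0.014 624.0 | 0.017 534.0 | 0.02 567.0 | 0.023 579.0 | 0.026 612.0 | 0.029 697.0 | 0.032 728.0 | 0.035 730.0 | 0.038 730.0 | 
 -0.1 -0.03 [-0.0127  0.0191]

 -0.03 0.03 [-0.0127  0.0191]

 0.03 0.1 [-0.0127  0.0192]
```

Emit:
send_rows(motion=[0.6,-2,0.5,0,3.5,0.4,-1.6,1,0,3.5,0,0,2,0,3.5,0,0,2,0,3.5,0,0,2,0,3.5,0,0,0,0,3.5])

```text
time: 25.45
eef_pos: [0.5048, 0.3794, 0.0879]
tcp_rot: [0.998, -0.07, 0.003, -0.003]
contact_force: [-0.6, -0.2, -5.6]
opening: 0.499
```

```bash
python3 -c "
from h import *
goto(.500,.388,.035,-7.2)
snap('side','21');crop('side','21',80,220,300,420,3.5,'q1')"
```

```text
t 25.45 tcp [0.5048 0.3794 0.0879] xax [ 0.99  -0.139  0.006] yax [-0.139 -0.99  -0.007] z [ 0.007  0.006 -1.   ] F [-0.58 -0.24 -5.55] op 0.499 q [0.48 0.34 1.79 0.   1.   0.62]
shift cm [-0.63 -0.75  5.29] spin -0.014
```

View pics/q1.png

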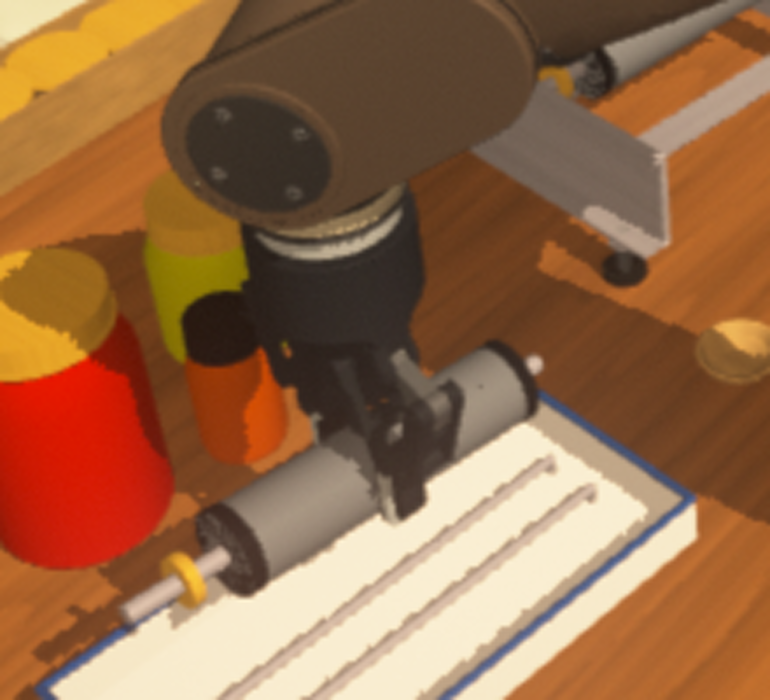

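Emit:
send_rows(motion=[-0.6,-0.7,1,-0.014,3.5,0,0,1.5,0,3.5,0,0,1.5,0,3.5,0,0,1,0,3.5,0,0,0,0,3.5])

```text
time: 26.0
eef_pos: [0.504, 0.3887, 0.0396]
tcp_rot: [0.998, -0.063, 0.007, -0.006]
contact_force: [-0.1, -0.3, -5.6]
opening: 0.499
```

```bash
python3 -c "
from h import *
goto(.500,.388,.016,-7.2)"
```

```text
t 26.0 tcp [0.504  0.3887 0.0396] xax [ 0.992 -0.125  0.014] yax [-0.125 -0.992 -0.012] z [ 0.015  0.01  -1.   ] F [-0.06 -0.32 -5.57] op 0.499 q [0.5  0.41 1.8  0.   0.91 0.62]
shift cm [-0.42  0.15  2.35] spin -0.0
```

Emit:
send_rows(motion=[-0.45,0.1,0.4,0,3.5,0,0,0.5,0,3.5,0,0,0.4,0,3.5,0,0,0,0,3.5], grip_force=35)

```text
time: 26.4
eef_pos: [0.4995, 0.3887, 0.0258]
tcp_rot: [0.998, -0.063, 0.008, -0.006]
contact_force: [-0.4, -0.2, -4.6]
opening: 0.498
```

```bash
python3 -c "
from h import *
goto(.500,.388,.014,-7.2)
snap('side','22');crop('side','22',80,240,300,440,3.5,'q2')"
```

```text
t 26.4 tcp [0.4995 0.3887 0.0258] xax [ 0.992 -0.125  0.015] yax [-0.125 -0.992 -0.012] z [ 0.016  0.01  -1.   ] F [-0.41 -0.24 -4.63] op 0.498 q [0.5  0.42 1.81 0.   0.89 0.62]
shift cm [0.04 0.08 1.18] spin 0.0
```

View pics/q2.png

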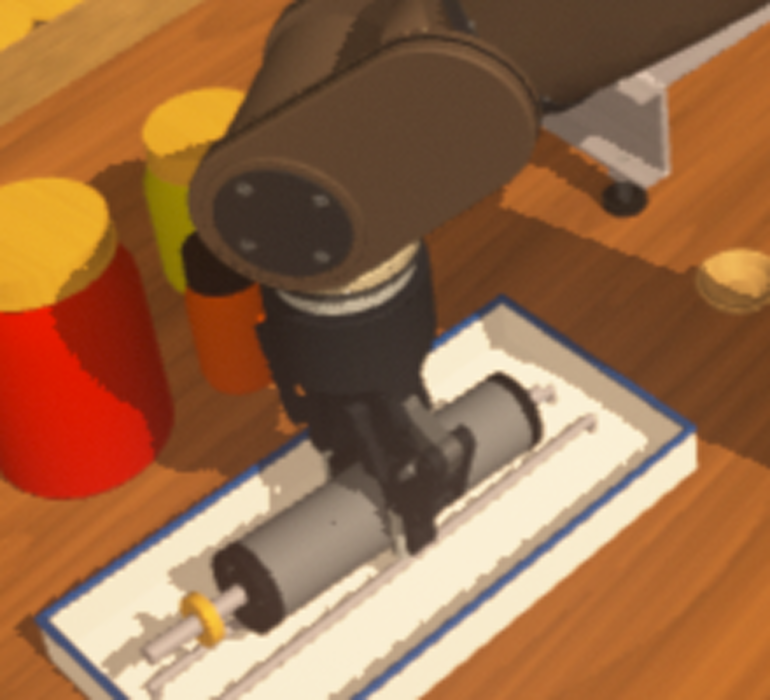

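Well aligned over the bars; the stub end is slightly low. Lower gently.

Emit:
send_rows(motion=[0,0,0.3,0,3.5,0,0,0.3,0,3.5,0,0,0,0,3.5], grip_force=25)

```text
time: 26.75
eef_pos: [0.5009, 0.3895, 0.0214]
tcp_rot: [0.998, -0.063, 0.009, -0.007]
contact_force: [-0.5, -0.4, -3.6]
opening: 0.495
```

```bash
python3 -c "
from h import *
goto(.500,.388,.014,-7.2)"
```

```text
t 26.75 tcp [0.5009 0.3895 0.0214] xax [ 0.992 -0.126  0.017] yax [-0.125 -0.992 -0.014] z [ 0.019  0.012 -1.   ] F [-0.53 -0.43 -3.58] op 0.495 q [0.5  0.43 1.81 0.   0.88 0.63]
shift cm [-0.08  0.17  0.74] spin -0.0
```

Emit:
send_rows(motion=[-0.1,0.1,0.25,0,3.5,0,0,0.2,0,3.5,0,0,0.2,0,3.5])

```text
time: 27.05
eef_pos: [0.5008, 0.3899, 0.0175]
tcp_rot: [0.998, -0.063, 0.01, -0.007]
contact_force: [-1.8, 0.4, 0.7]
opening: 0.498
```

```bash
python3 -c "
from h import *
goto(.500,.388,.014,-7.2)"
```

```text
t 27.05 tcp [0.5008 0.3899 0.0175] xax [ 0.992 -0.126  0.018] yax [-0.126 -0.992 -0.016] z [ 0.02   0.014 -1.   ] F [-1.83  0.43  0.74] op 0.498 q [0.5  0.44 1.81 0.   0.87 0.63]
shift cm [-0.06  0.2   0.34] spin -0.001
```

Emit:
send_rows(motion=[0,0,0.2,0,3.5,0,0,0.2,0,3.5,0,0,0.2,0,3.5], grip_force=20)

```text
time: 27.35
eef_pos: [0.5011, 0.3905, 0.0148]
tcp_rot: [0.998, -0.064, 0.009, -0.007]
contact_force: [-8.9, -4.1, 16.8]
opening: 0.496
```

```bash
python3 -c "
from h import *
goto(.500,.388,.014,-7.2)
snap('side','23');crop('side','23',80,240,300,440,3.5,'q3')"
```

```text
t 27.35 tcp [0.5011 0.3905 0.0148] xax [ 0.992 -0.127  0.017] yax [-0.127 -0.992 -0.015] z [ 0.019  0.013 -1.   ] F [-8.93 -4.09 16.81] op 0.496 q [0.5  0.44 1.81 0.   0.87 0.63]
shift cm [-0.08  0.26  0.08] spin -0.002
```

View pics/q3.png

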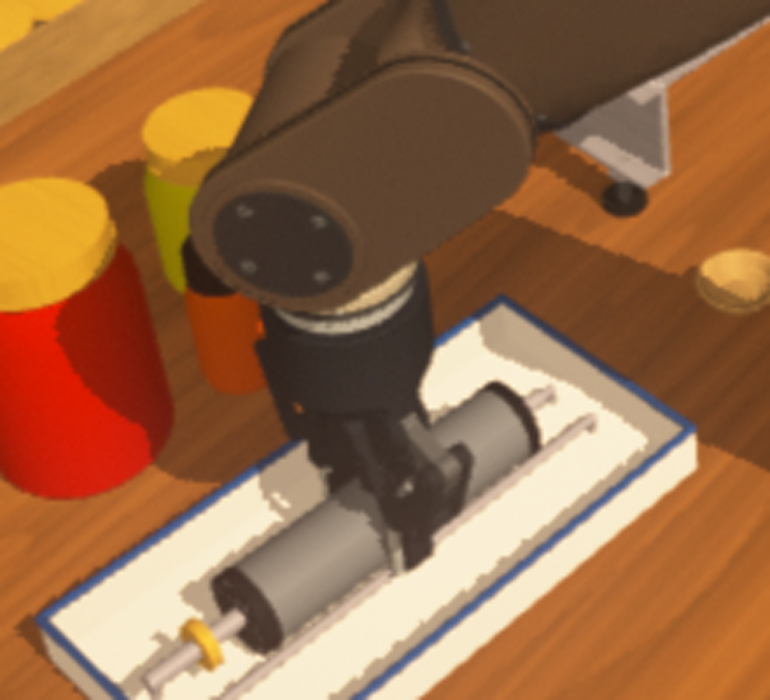

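Emit:
send_rows(motion=[-0.15,0,-0.05,0,3.5,0,0,0,0,3.5])

```text
time: 27.6
eef_pos: [0.5001, 0.3905, 0.0157]
tcp_rot: [0.998, -0.063, 0.01, -0.007]
contact_force: [-1.5, 1.2, -1.9]
opening: 0.496
```

Emit:
send_rows(motion=[0,0,0,0,4.5,0,0,0,0,5,0,0,0,0,6,0,0,0,0,7,0,0,0,0,7,0,0,0,0,7])

```text
time: 28.2
eef_pos: [0.5027, 0.3912, 0.0159]
tcp_rot: [0.998, -0.063, 0.012, -0.009]
contact_force: [-0.2, 0.4, -0.3]
opening: 0.819
```

```bash
python3 -c "
from h import *
goto(.500,.388,.014,-7.2)
snap('side','24');crop('side','24',80,240,300,440,3.5,'q4')"
```

```text
t 28.2 tcp [0.5027 0.3912 0.0159] xax [ 0.992 -0.126  0.024] yax [-0.126 -0.992 -0.019] z [ 0.026  0.016 -1.   ] F [-0.19  0.39 -0.27] op 0.819 q [0.5  0.44 1.81 0.   0.86 0.63]
shift cm [-0.23  0.36  0.18] spin -0.001
```

View pics/q4.png

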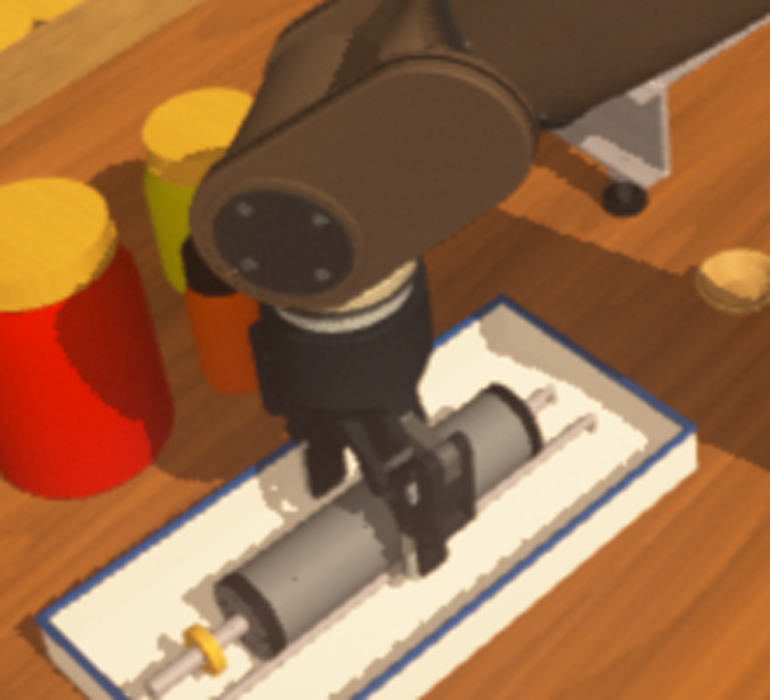

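Emit:
send_rows(motion=[-0.2,0,-0.5,0,7.5,0,0,-1,0,8.5,0,0,-2,0,8.5,0,0,-3,0,8.5,0,0,-4,0,8.5,0,4,-3,0,8.5,0,4.5,0,0,8.5,0,4.5,0,0,8.5,0,4.5,0,0,8.5,0,4.5,0,0,8.5,0,2,0,0,8.5,0,0,0,0,8.5])

```text
time: 29.45
eef_pos: [0.4686, 0.1458, 0.163]
tcp_rot: [0.998, -0.061, 0.021, -0.011]
contact_force: [-0.1, 0.3, -0.0]
opening: 0.998
```

```bash
python3 - <<'E'
from h import *
st()
p,d=snap('side','25');snap('top','25');crop('side','25',80,240,300,440,3.5,'r1')
p,d=np.load('top25.npz')['p'],np.load('top25.npz')['d']
C=cloud('top',d);T=np.array([.4999,.3875]);a=-.1257
D=C[...,:2]-T;c,s=np.cos(a),np.sin(a);X=D[...,0]*c+D[...,1]*s;Y=-D[...,0]*s+D[...,1]*c;z=C[...,2]
m=(abs(X)<.03)&(abs(Y)<.14)&(z>.036)&(z<.07)
print(m.sum(),'Y range',np.percentile(Y[m],[1,99]).round(3),'X by Y:')
for y0 in(-.08,-.05,-.02,.01,.04,.07):
    k=m&(abs(Y-y0)<.015)
    if k.sum(): print(y0,k.sum(),X[k].mean().round(4),((X[k].min()+X[k].max())/2).round(4),np.percentile(z[k],85).round(4))
E
```

```text
t 29.45 tcp [0.4686 0.1458 0.163 ] xax [ 0.992 -0.121  0.041] yax [-0.12  -0.992 -0.024] z [ 0.044  0.019 -0.999] F [-0.11  0.29 -0.05] op 0.998 q [ 0.09 -0.08  2.11  0.02  1.07  0.2 ]
1336 Y range [-0.089  0.118] X by Y:
-0.08 187 -0.0002 -0.0001 0.0535
-0.05 225 -0.0003 0.0001 0.0538
-0.02 216 0.0 0.0001 0.0537
0.01 218 -0.0001 -0.0002 0.0532
0.04 223 -0.0005 -0.0002 0.054
0.07 213 -0.0002 0.0001 0.0536
```

View pics/r1.png

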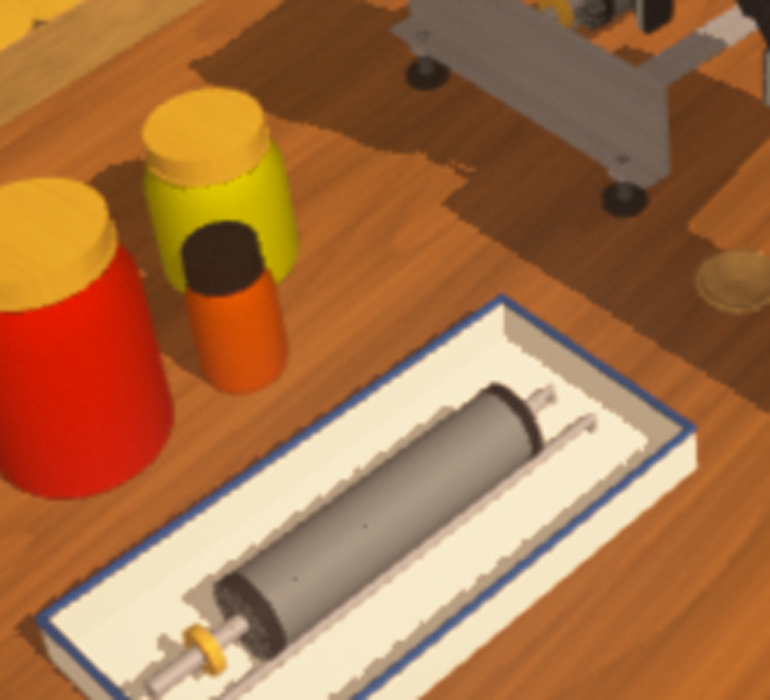

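View pics/top25.png

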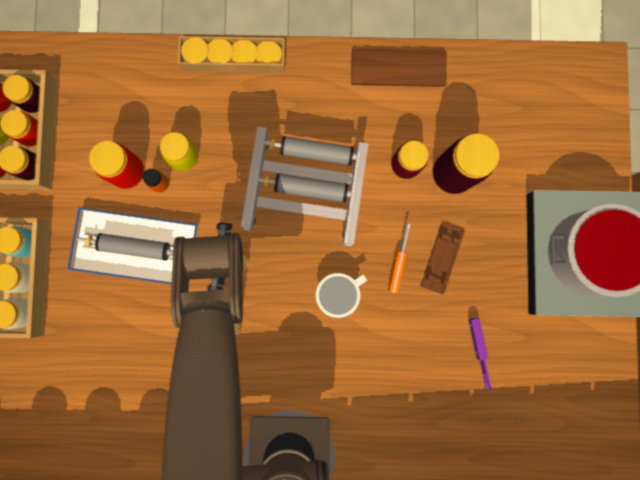

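```bash
python3 -c "
from h import *
print(workorder.sign_off())"
```

```text
the job is handed in; nothing more can be done
None
```

The job is done and handed in at about 29.5 s of the 64 s; the sign-off gave no verdict.

**What I did**
- I took the orange fork from its rest and slid it over the bare axle between the collar and the left rail.
- I pressed until the force rose from 8 N to 15 N, which I took as bottomed.
- I lifted the sprung end on the fork; the tip stood about 112 mm up. I let the axle spring out over the flange and lowered it onto the rail.
- I backed the fork away to about 87 mm from the collar and stood it on the counter beside its rest. Only then did I grip the roller, draw its stub out of the right rail and lay it in the tray.

**Last checks**
- **Roller:** within 1 mm of the tray's centre line, its top level along its length, and its axis about 31.5 mm up. The tube's middle is about 4 mm along from the tray's centre. The hardest push while levelling it on the bars read 17 N upward on the wrist.
- **Fork:** on edge on the counter, clear of the roller table, tray and roller.
- **Jars, bottle, funnel and spoon:** the jars, bottle and funnel look unmoved in the pictures. The arm hid the spoon in the last top view, and its bowl still shows in place in the last side view. I did not measure any of them.

**What disagreed:** the two cameras differed by up to 6 mm on the table's position and 10 mm on the fork's. I worked from the top camera, and the arm's contacts agreed with it to 1–2 mm. The tool also tilted a few degrees while pressing, and I corrected for that as I went.

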